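Hold the sealer's timer dial at its third click

TASK

A jar has been left standing on the bag sealer's dial box, in the way of the dial's handle: take it off before turning the dial and stand it upright, well on the cutting board, without shifting the cup of plums or tipping the jar over. Then turn the spring-return dial clockwise (seen from above) by its upright handle, past the first and second clicks to the third. Keep hold of the handle: finish with the gripper still holding the dial at the third click, because it springs back as soon as it is let go.

Things in the scene. Friction and masses are not known exactly. Their poses are not given: they have to be found in the camera images.
- dial_box: Grey metal dial box, 150 x 150 mm, top plate 40 mm above the table, fixed. Origin: centre of its underside, at table height; z up, front -x (turned to the robot or its left). The dial's axis is vertical at (+35, 0) mm. Dark inlaid marks on an arc 94 mm from the axis show the dial's places: a bar at rest, then one, two, three studs for the first, second and third click.
- dial_axis (a point): Point on the dial's vertical axis, 104 mm above the table. The dial is a black hub, 44 mm in diameter, its top 71 mm above the table, with a black crank arm (16 mm wide, 52 to 62 mm above the table) that carries the upright handle 70 mm from the axis. At rest the direction from axis to handle is 0.6 rad from the box's -x toward its -y (front right).
- dial_handle (a point): Centre of the top end of the dial's upright handle, which moves with the dial: a round steel pin, 14 mm in diameter, 70 mm from the axis, its top 104 mm above the table, free from 63 mm above the table upward (below that a 22 mm boss of the crank arm).
- dial (a joint): Dial angle in rad: 0 at rest, growing clockwise seen from above (handle swings from front right to front left). Clicks (detents) at 0.4, 0.8 and 1.2; it stiffens past 1.2, solid stop at 1.3. A spring always turns it back to 0: 0.12 N m at rest to 0.19 N m at the third click, the clicks adding or taking up to 0.06 N m (about 1 to 4 N at the handle).
- jar: Small closed spice jar, 45 mm in diameter, 106 mm tall, about 0.11 kg; at the start it stands upright on the dial box's top plate, just where the handle must swing to. Origin: centre of its underside; z up the jar. The round lid, 85 to 106 mm above its underside, is 45 mm in diameter, the body just below it 42 mm.
- board: Plain wooden cutting board, 115 mm (its x) x 190 mm (its y) x 12 mm thick, lying flat on a low plywood riser, top 62 mm above the table; empty, does not move. Origin: centre of the board's underside, 50 mm above the table. Board and dial box lie in a free strip running from ahead-left of the robot at -0.52 rad from x; a tub (140 mm) with a strainer (up to 310 mm high) stands close to its right.
- cup_a: Clear lidded cup of plums, 113 mm in diameter, 52 mm high; leave alone. Origin: centre of its underside.

How it is judged (in metres and radians):
On the way, in this order (a step that is already met when the one before it is completed fails the run):
1. the jar stands upright and released on the cutting board (x of jar in the frame of board between -0.045 and 0.045 m and y of jar in the frame of board between -0.083 and 0.083 m and z of jar in the frame of board between 0.006 and 0.017 m and angle between jar's own z axis and vertical below 0.15 rad and contact force between jar and board above 0.2 N and contact force between each of the arm, the fingers and jar below 0.05 N), for 0.2 s.
2. the gripper holds the dial at the third click (value of joint dial above 1.05 rad and contact force between the fingers and dial above 1 N and contact force between dial and jar below 0.05 N), for 0.5 s.
At the end, for the whole second after the job is handed in: The dial stays at its third click (1.05 rad or more), still, with the gripper's fingers pressing on it with at least 1 N and nothing else touching it; the jar stands upright (within 0.15 rad) on the cutting board, its centre at least 12 mm inside the board's edges, untouched by the robot (all of step 1 and all of step 2 and velocity of joint dial between -0.1 and 0.1 rad/s); the arm keeps its last pose, push and grip.
It fails at once if the dial is turned (past 0.25 rad) before the jar is off the dial box (value of joint dial above 0.25 rad and horizontal distance between jar and board above 0.11 m).
It fails at once if the jar is tipped over (angle between jar's own z axis and vertical above 1 rad).
It fails at once if the lidded cup of plums is moved by more than 30 mm (distance of cup_a from where it was at the start of the episode above 0.03 m).
It also fails if it takes over 64 s, if anything falls off the work surface, if the arm or the gripper's body presses on something with over 40 N, if the wrist force passes 120 N, or if a joint passes its speed limit or range.

ROBOT

A 6-joint arm with a two-finger parallel gripper is mounted at the origin on the work surface; the furniture and walls round the work are solid. World frame = base frame: x ahead of the robot, y to its left, z up, the work surface at z = 0. Lengths are in m, angles in degrees, forces in N, time in s.
With the tool pointing down it reaches from about 0.375 to 0.9 m from the base axis. Payload 3.1 kg.
Tool frame: the origin (TCP) lies at the very end of the fingers, on their centre line; the grasp point (between the pads) lies 19 mm behind it (bot.grip_point_offset is the distance from the TCP to the grasp point, in m); z points along the fingers, x is the direction in which the jaws open and shut, and the axes are right-handed (so a half turn about z gives the same grasp; the last joint's range is limited). The gripper opens to 87 mm and grips with 3 to 60 N. Pads are 19 mm wide; open, the fingers measure 117 mm over their backs; the gripper's body (75 mm by 190 mm) begins 51 mm behind the grasp point.
Start: joints at [57.725, 30.224, 82.088, -0, 67.689, -10.227], TCP at [0.235, 0.579, 0.19] pointing down, gripper open.
Joint ranges: [-176.69, 176.69], [-43.24, 126.21], [12.49, 139.97], [-82, 262], [0, 151.66], [-163.58, 163.58]. Speed limits (degrees/s): [159.86, 159.86, 180, 180, 180, 180].

INTERFACE

Orientations are given as a 3x3 rotation matrix whose columns are the frame's x, y, z axes.
In Python, from rig import bot, capture, recognise, place_of gives the robot as it stands.
- The arm moves only by the tool send_rows, never from a script. Its argument "motion" is a list of rows, each a list of 2 entries, a list of its own where there are three numbers: the shift along the tool's x, y, z in mm, then the turn about the tool's z in rad. A call has exactly 5 rows; each row shifts and turns the pose as measured when the row begins, along the tool's axes as they then stand; what a row does not reach is not made up. A row lasts 1/12 s, in which the tool goes at most 41.7 mm and 7.16 degrees, less where a joint would pass 70% of its speed; a pose out of reach is approached as far as the arm can. A call with a gripper value outside its range is refused whole. "gripper" is the closure, from 0 (fully open) to 1 (shut), set as the call begins (left out, the last holds). The fingers move at their own pace and stop on an object; the grip force is fixed at half the most. Time passes only in rows, so rows that do not move let the fingers close, or fill a call up. It gives the time, the measured TCP pose, the force and the opening at its end, in the units of the state.
- bot.read_state(): the state, without advancing time (a new reading comes with each control period).
- capture(name): name is "scene" or "top" or "wrist"; returns a dict with "image" (480x640x3 uint8, blue, green, red), "fx", "fy", "cx", "cy" (pixels), "dist_coeffs" ([k1, k2, p1, p2, k3] as OpenCV has them; the pictures are not rectified), "rvec" (rotation vector, rad) and "tvec" (3), from world to camera coordinates, as OpenCV has them. Camera axes: x right, y down, z forward; pixel columns grow to the right and rows downward; lengths in m; the calibration is good to about 2 mm. A picture is of the moment at which its call begins. There is no depth.
- bot.hand_in(): hands the job in, once; it reports no verdict.
Trained networks look in the newest picture that a camera, given by its name, has taken for a name from the list of things; names that differ only in an ending like _2 or _b are one class to them, and where a whole thing is asked for, a point or a joint stands for the part that bears it (a point fixed in the world has none). Each returns a list of dicts, best first, with "p" (0 to 1); they miss things now and then, are a little off and sometimes report something else, mostly with a low value. They report only what shows in the picture. A call takes as long as a camera call.
- recognise(camera, target): "xy" ([column, row] in pixels, amid what is visible of it).
- place_of(camera, target): "xy" ([column, row] in pixels: a listed point, or the origin of a listed thing).
The state is a dict: "time_s": time; "joint_positions": joint angles; "qvel": joint speeds; "tau": joint torques, N m; "position": TCP position; "tcp_rot": TCP orientation; "force": force on the tool from outside, world axes, zero at the start; "moment": the same for the moment, N m; "opening": opening from 0.0 (shut) to 1.0 (fully open).
Only numpy, scipy, OpenCV 4.12 (cv2) and the standard library are available. Lean on these libraries where they do the work, as an engineer would, in place of code of your own. Each camera call takes 0.05 s, during which the arm holds its last target.

## Working session

There is one attempt and no reset: what is moved stays moved. The work goes in short steps, Python scripts to look and compute and a tool call to move; the robot and the scene stay as the last step left them, time stands still between calls to the robot, and variables do not carry over. Pictures are saved under pics/ and viewed, and the job is handed in when it is done.

Besides the shell and the picture viewer there is one more tool, called after "Call:" as name(argument=value, ...), one argument or row to a line, values as JSON. send_rows: Moves the arm, as the interface text tells. Its arguments: {"type":"object","properties":{"motion":{"type":"array","items":{"type":"array"}},"gripper":{"type":"number"}},"required":["motion"]}

```bash
ls; mkdir -p pics
python3 - <<'E'
from rig import bot, capture, recognise, place_of
import cv2
s=bot.read_state(); print(s)
for c in ["scene","top","wrist"]:
    d=capture(c); cv2.imwrite(f"pics/{c}0.png",d["image"])
    print(c,[d[k] for k in("fx","fy","cx","cy","dist_coeffs","rvec","tvec")])
    for t in ["dial_box","dial_axis","dial_handle","jar","board","cup_a"]:
        print(t,place_of(c,t)[:2],recognise(c,t)[:1])
E
```

```text
pics
{'time_s': 0.0, 'joint_positions': array([ 5.77240302e+01,  3.02791591e+01,  8.21561965e+01, -1.05466494e-03,
        6.76874890e+01, -1.02274009e+01]), 'qvel': array([-0.01100234,  0.02254716, -0.01227972,  0.0414755 , -0.05721327,
        0.05767641]), 'tau': array([-6.77826256e-05, -4.40049255e+01, -1.76593870e+01,  6.31737057e-02,
        5.80512767e-02, -1.68939659e-04]), 'position': array([0.23416921, 0.57861849, 0.18877068]), 'tcp_rot': array([[ 3.75384732e-01,  9.26868397e-01, -1.13051522e-03],
       [ 9.26866678e-01, -3.75386257e-01, -1.82184985e-03],
       [-2.11299492e-03, -3.63942270e-04, -9.99997701e-01]]), 'force': array([0.15422862, 0.44133383, 0.42914393]), 'moment': array([ 0.00656692,  0.03916748, -0.02227642]), 'opening': 1.0018766123883338}
scene [548.8986029022576, 548.8986029022576, 322.84619269893204, 233.6396925185103, array([0.03611309, 0.        , 0.        , 0.        , 0.        ]), array([ 2.25984132, -0.9237779 ,  0.34834339]), array([-0.33585593,  0.42469811,  0.77204539])]
dial_box [{'xy': [248.8, 262.5], 'p': 0.96}, {'xy': [220.9, 234.1], 'p': 
[... 769 characters left out ...]
dial_axis [{'xy': [291.2, 274.4], 'p': 0.76}] [{'xy': [281.3, 287.1], 'p': 0.74}]
dial_handle [{'xy': [269.5, 299.9], 'p': 0.57}] [{'xy': [293.0, 281.9], 'p': 0.9}]
jar [] [{'xy': [266.1, 258.9], 'p': 0.75}]
board [{'xy': [326.3, 195.1], 'p': 0.95}] [{'xy': [329.2, 195.8], 'p': 0.92}]
cup_a [{'xy': [412.1, 191.2], 'p': 0.86}] [{'xy': [417.6, 184.0], 'p': 0.63}]
wrist [399.9036474992688, 399.9036474992688, 321.7285976596791, 240.69751622549506, array([-0.03680648,  0.        ,  0.        ,  0.        ,  0.        ]), array([-2.41736574, -1.62794269, -0.21818883]), array([-0.62500711, -0.03138118,  0.39090797])]
dial_box [] []
dial_axis [] []
dial_handle [] []
jar [] []
board [] []
cup_a [] []
```

View pics/scene0.png

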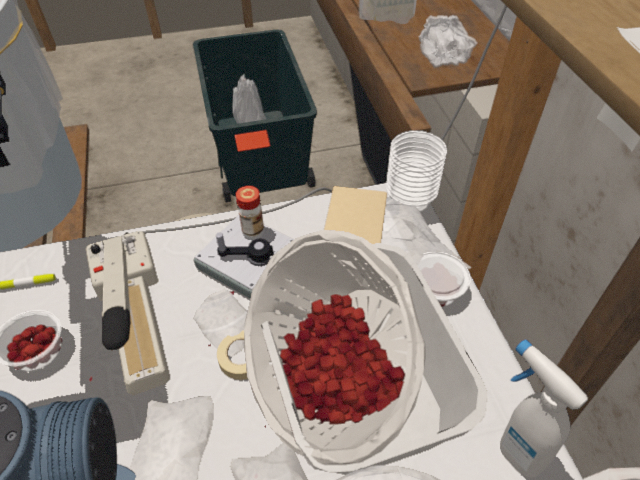

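View pics/top0.png

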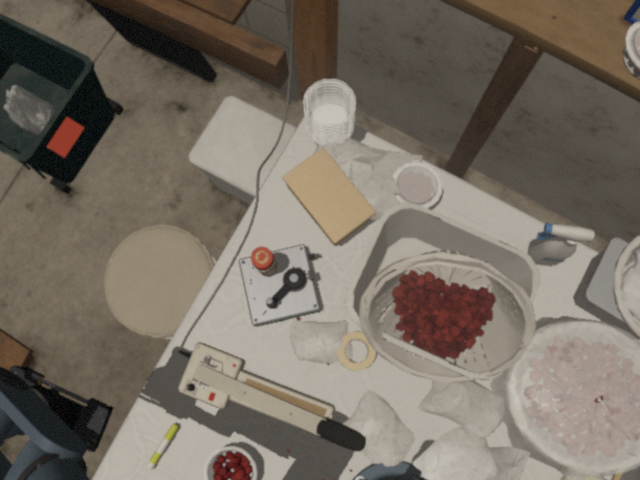

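View pics/wrist0.png

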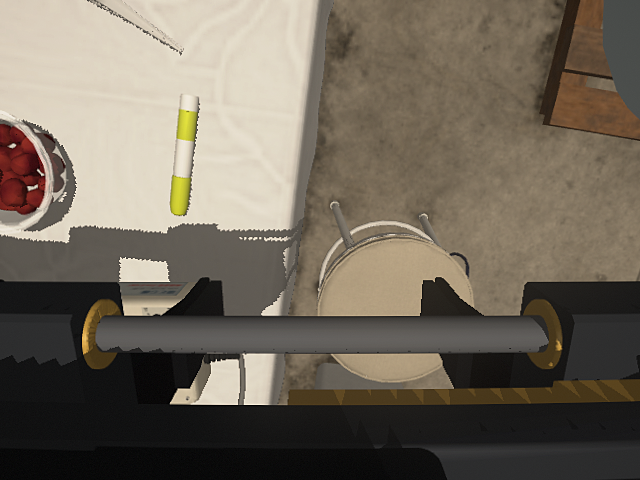

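The scene view shows the jar's red lid at (248,194), the handle pin at (221,237) and the hub at (260,247). In the top view the lid is at (262,258), the handle at about (270,301), the hub at (294,278), and the board around (329,196). The lidded cup at (417,185) stands right of the board. Next I'll compute positions.

```bash
cat > h.py <<'E'
import numpy as np, cv2
from rig import bot, capture, recognise, place_of
def ray(d,xy):
    K=np.array([[d["fx"],0,d["cx"]],[0,d["fy"],d["cy"]],[0,0,1]])
    p=cv2.undistortPoints(np.array([[xy]],float),K,np.array(d["dist_coeffs"]))[0,0]
    R=cv2.Rodrigues(np.array(d["rvec"]))[0]; t=np.array(d["tvec"]).ravel()
    o=-R.T@t; v=R.T@np.array([p[0],p[1],1.]); return o,v/np.linalg.norm(v)
def atz(d,xy,z):
    o,v=ray(d,xy); return o+v*(z-o[2])/v[2]
def tri(ds,xys):
    A=np.zeros((3,3));b=np.zeros(3);L=[]
    for d,x in zip(ds,xys):
        o,v=ray(d,x);P=np.eye(3)-np.outer(v,v);A+=P;b+=P@o;L.append((o,v))
    X=np.linalg.solve(A,b); return X,[np.linalg.norm((np.eye(3)-np.outer(v,v))@(X-o)) for o,v in L]
def proj(d,X):
    K=np.array([[d["fx"],0,d["cx"]],[0,d["fy"],d["cy"]],[0,0,1]])
    return cv2.projectPoints(np.array(X,float).reshape(-1,3),np.array(d["rvec"]),np.array(d["tvec"]),K,np.array(d["dist_coeffs"]))[0][:,0]
E
python3 - <<'E'
from h import *
T=capture("top");S=capture("scene")
cv2.imwrite("pics/topz.png",cv2.resize(T["image"][130:340,220:460],None,fx=3,fy=3,interpolation=cv2.INTER_CUBIC)[:600])
cv2.imwrite("pics/scenez.png",cv2.resize(S["image"][170:310,180:400],None,fx=3.6,fy=3.6,interpolation=cv2.INTER_CUBIC))
np.set_printoptions(precision=4,suppress=True)
print("box",tri([T,S],[(280,285.3),(248.8,262.5)]),atz(T,(280,285.3),0))
print("axis",tri([T,S],[(291.2,274.4),(258.7,235.8)]),atz(T,(291.2,274.4),.104))
print("handle",tri([T,S],[(269.5,299.9),(221.6,233)]),atz(T,(269.5,299.9),.104))
print("board",tri([T,S],[(326.3,195.1),(354.4,223.7)]),atz(T,(326.3,195.1),.05))
print("jar lid top",tri([T,S],[(262,257),(248,190)]),atz(T,(262,257),.146), atz(S,(254.2,231.2),.04))
print("cup",tri([T,S],[(412.1,191.2),(434.8,286)]),atz(T,(412.1,191.2),0))
for c in [(322,149),(284,183),(337,243),(375,209)]: print("bc",atz(T,c,.062))
E
```

```text
box (array([ 0.4827,  0.2274, -0.0101]), [np.float64(5.243163070943977e-05), np.float64(5.243163070946733e-05)]) [0.4812 0.2265 0.    ]
axis (array([0.4914, 0.1952, 0.0894]), [np.float64(0.0016216863514415154), np.float64(0.0016216863514413589)]) [0.4875 0.195  0.104 ]
handle (array([0.439 , 0.2382, 0.1037]), [np.float64(0.0026687685518053954), np.float64(0.0026687685518054457)]) [0.4365 0.2393 0.104 ]
board (array([0.6739, 0.1193, 0.0429]), [np.float64(0.0017799417318197957), np.float64(0.00177994173181991)]) [0.6701 0.1203 0.05  ]
jar lid top (array([0.5167, 0.2477, 0.1546]), [np.float64(0.0021729683202185578), np.float64(0.0021729683202186675)]) [0.5164 0.2496 0.146 ] [0.5196 0.2474 0.04  ]
cup (array([ 0.6915, -0.0767,  0.0042]), [np.float64(0.0025555238367709243), np.float64(0.0025555238367707244)]) [ 0.6906 -0.0758  0.    ]
bc [0.7732 0.1274 0.062 ]
bc [0.6962 0.2117 0.062 ]
bc [0.5598 0.0999 0.062 ]
bc [0.6328 0.0162 0.062 ]
```

```bash
sleep 0
```

```text
(no output)
```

View pics/topz.png

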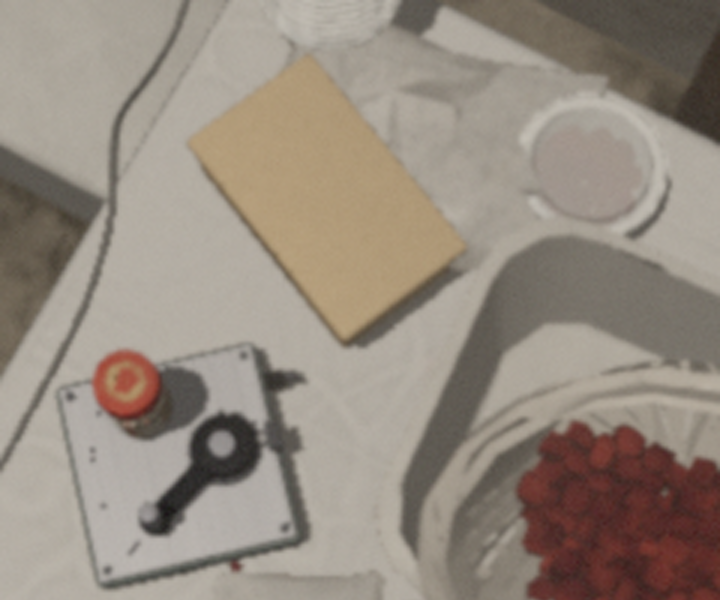

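View pics/scenez.png

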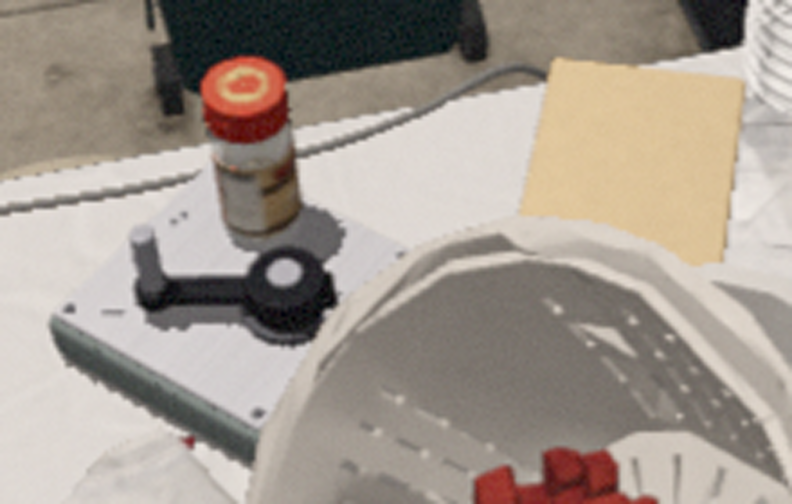

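Run:
```python
from h import *
np.set_printoptions(precision=4,suppress=True)
T=capture("top");S=capture("scene")
t=lambda x,y:(x/3+220,y/3+130)
s=lambda x,y:(x/3.6+180,y/3.6+170)
C=[atz(T,t(*p),.04) for p in [(60,392),(250,345),(302,540),(103,585)]]
for c in C: print("box",c)
c=np.mean(C,0); print(c)
e1=(C[1]-C[2]+C[0]-C[3])  # 
e2=(C[1]-C[0]+C[2]-C[3]); print(np.degrees(np.arctan2(e1[1],e1[0])),np.degrees(np.arctan2(e2[1],e2[0])),np.linalg.norm(e1)/2,np.linalg.norm(e2)/2)
hub=atz(T,t(222,442),.071);print("hub",hub, tri([T,S],[t(222,442),s(287,271)]),atz(S,s(287,271),.071))
h=tri([T,S],[t(151,510),s(143,233)]);print("handle",h,atz(T,t(151,510),.104),atz(S,s(143,233),.104))
h=atz(T,t(151,510),.104)
v=h-hub;print(np.linalg.norm(v[:2]),np.degrees(np.arctan2(v[1],v[0])))
for n,p in dict(bar=(134,548),s1=(103,505),s2=(93,455),s3=(99,412)).items():
    v=atz(T,t(*p),.04)-hub;print(n,np.linalg.norm(v[:2]),np.degrees(np.arctan2(v[1],v[0])))
print("lid",tri([T,S],[t(128,382),s(243,85)]),atz(T,t(128,382),.146),atz(S,s(243,85),.146))
```

```text
box [0.5306 0.3093 0.04  ]
box [0.5619 0.1723 0.04  ]
box [0.4207 0.1376 0.04  ]
box [0.3918 0.2781 0.04  ]
[0.4762 0.2243 0.04  ]
13.233779074299695 -77.75035869265793 0.14383060778419612 0.14197918383913244
hub [0.4867 0.1913 0.071 ] (array([0.4883, 0.1909, 0.0684]), [np.float64(0.0012797237804623165), np.float64(0.0012797237804622942)]) [0.4883 0.1886 0.071 ]
handle (array([0.4368, 0.2377, 0.1022]), [np.float64(0.00032995852978060425), np.float64(0.0003299585297807)]) [0.4362 0.2376 0.104 ] [0.4363 0.236  0.104 ]
0.06848390746793535 137.50823408014006
bar 0.09483436459235658 136.91620978654083
s1 0.09483264256544503 113.84666375323303
s2 0.09398238746439076 91.45210030549127
s3 0.09421043872873858 72.30239555908261
lid (array([0.5164, 0.248 , 0.146 ]), [np.float64(0.0007058341773052137), np.float64(0.0007058341773052261)]) [0.5157 0.2483 0.146 ] [0.517  0.2477 0.146 ]
```

Run:
```python
from h import *
np.set_printoptions(precision=4,suppress=True)
T=capture("top");S=capture("scene")
t=lambda x,y:(x/3+220,y/3+130)
print("cams",ray(T,(320,240))[0],ray(S,(320,240))[0])
B=[atz(T,t(*p),.062) for p in [(308,55),(188,143),(345,342),(466,245)]]
for b in B: print(b)
print(np.mean(B,0),np.degrees(np.arctan2(*(B[0]-B[3])[1::-1])),np.degrees(np.arctan2(*(B[1]-B[2])[1::-1])),np.degrees(np.arctan2(*(B[0]-B[1])[1::-1])),np.linalg.norm(B[0]-B[3]),np.linalg.norm(B[0]-B[1]))
for p in [(357,310),(362,285),(385,262),(420,252)]: print("rim",p,[atz(T,p,z)[:2] for z in (.15,.2,.25,.31)])
for p in [(335,233),(275,260),(248,310)]: print("rimS",p,[atz(S,p,z)[:2] for z in (.15,.2,.25,.31)])
for n in["jar","board"]:
  print(n,proj(T,[.5164,.248,.146]),proj(S,[.5164,.248,.04]))
```

```text
cams [0.2905 0.1204 1.28  ] [ 0.1033 -0.3792  0.8572]
[0.7747 0.1259 0.062 ]
[0.7085 0.2146 0.062 ]
[0.5577 0.1042 0.062 ]
[0.6269 0.0157 0.062 ]
[0.667  0.1151 0.062 ] 36.711334684089145 36.215083997254176 -53.24816229927213 0.18443281618630084 0.11061726277676505
rim (357, 310) [array([0.4075, 0.0662]), array([0.4023, 0.0686]), array([0.3971, 0.071 ]), array([0.3909, 0.0739])]
rim (362, 285) [array([0.4558, 0.055 ]), array([0.4485, 0.0579]), array([0.4412, 0.0608]), array([0.4324, 0.0643])]
rim (385, 262) [array([0.5001, 0.0084]), array([0.4908, 0.0134]), array([0.4815, 0.0183]), array([0.4704, 0.0243])]
rim (420, 252) [array([ 0.5184, -0.0616]), array([ 0.5083, -0.0535]), array([ 0.4982, -0.0455]), array([ 0.4861, -0.0358])]
rimS (335, 233) [array([0.5605, 0.0616]), array([0.5282, 0.0304]), array([ 0.4958, -0.0007]), array([ 0.4571, -0.0381])]
rimS (275, 260) [array([0.4469, 0.0891]), array([0.4226, 0.056 ]), array([0.3983, 0.0228]), array([ 0.3692, -0.0169])]
rimS (248, 310) [array([0.3523, 0.0435]), array([0.3347, 0.0136]), array([ 0.3171, -0.0163]), array([ 0.296 , -0.0522])]
jar [[262.8221 256.9978]] [[252.7921 231.8662]]
board [[262.8221 256.9978]] [[252.7921 231.8662]]
```

Call:
send_rows(
  motion=[
    [[-17,32,-3],0],
    [[-17,32,-3],0],
    [[-17,32,-3],0],
    [[-17,32,0],0],
    [[-17,32,0],0],
  ],
  gripper=0,
)

```text
time_s: 2.67
position: [0.35, 0.443, 0.1986]
tcp_rot: [[0.362, 0.932, 0.0], [0.932, -0.362, 0.005], [0.005, -0.002, -1.0]]
force: [1.2, 0.2, 0.1]
opening: 1.0
```

Call:
send_rows(
  motion=[
    [[-17,32,0],0],
    [[-17,32,0],0],
    [[-17,32,0],0],
    [[-10,20,0],0],
    [[0,0,0],0],
  ],
)

```text
time_s: 3.08
position: [0.4447, 0.3345, 0.1993]
tcp_rot: [[0.367, 0.93, 0.006], [0.93, -0.367, 0.005], [0.007, 0.003, -1.0]]
force: [-0.2, 0.8, -0.5]
opening: 0.995
```

Call:
send_rows(
  motion=[
    [[-18,33,0],0],
    [[-18,33,0],0],
    [[-14,24,0],0],
    [[-4,8,0],0],
    [[0,0,0],0],
  ],
)

```text
time_s: 3.5
position: [0.5176, 0.2473, 0.1995]
tcp_rot: [[0.367, 0.93, 0.006], [0.93, -0.367, 0.008], [0.009, 0.002, -1.0]]
force: [0.0, 0.4, -0.2]
opening: 0.997
```

```bash
cat > go.py <<'E'
from h import *
import sys
np.set_printoptions(precision=4,suppress=True)
s=bot.read_state(); R=np.array(s["tcp_rot"]); p=np.array(s["position"])
g=np.array([float(a) for a in sys.argv[1:4]])
print("t",s["time_s"],"pos",p,"yaw",np.degrees(np.arctan2(R[1,0],R[0,0])),"op",s["opening"],"F",s["force"])
print("tool shift mm",1000*R.T@(g-p))
for c in sys.argv[5:]:
    cv2.imwrite(f"pics/{c}{sys.argv[4]}.png",capture(c)["image"])
E
python3 go.py .5164 .248 .113 a wrist top
```

```text
t 3.5 pos [0.5176 0.2473 0.1995] yaw 68.44829557589335 op 0.9968486424518181 F [ 0.0395  0.3658 -0.1762]
tool shift mm [-0.6041 -1.6163 86.5078]
```

View pics/wrista.png

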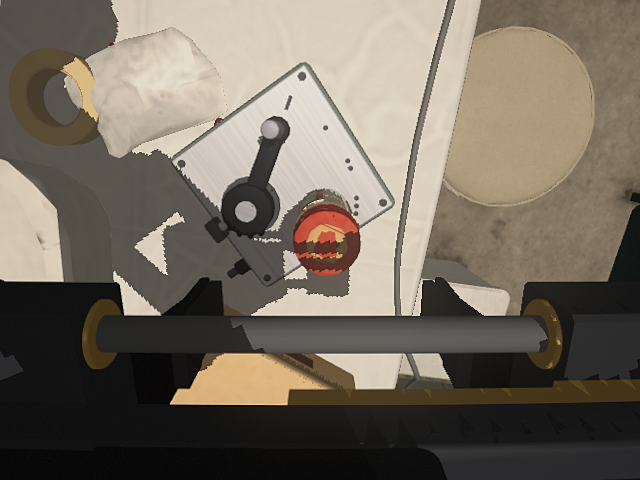

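View pics/topa.png

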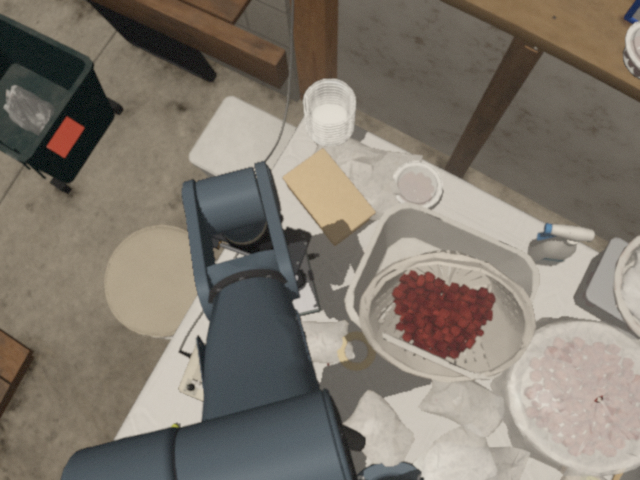

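The wrist view shows the jar lid at about (327,240), the handle top at (270,128) and the hub centre at (246,210). I'll check all three against the estimates.

Run:
```python
from h import *
np.set_printoptions(precision=4,suppress=True)
W=capture("wrist")
print("lid",atz(W,(327,239),.146),proj(W,[.5164,.248,.146]))
print("handle",atz(W,(268,129),.104),"hub",atz(W,(245,211),.071))
print("tcp",proj(W,bot.read_state()["position"]))
cv2.imwrite("pics/wz.png",cv2.resize(W["image"][60:290,160:410],None,fx=2.6,fy=2.6))
```

```text
lid [0.5126 0.2542 0.146 ] [[320.2257 247.6013]]
handle [0.4334 0.2415 0.104 ] hub [0.4848 0.1943 0.071 ]
tcp [[322.4537 273.5243]]
```

View pics/wz.png

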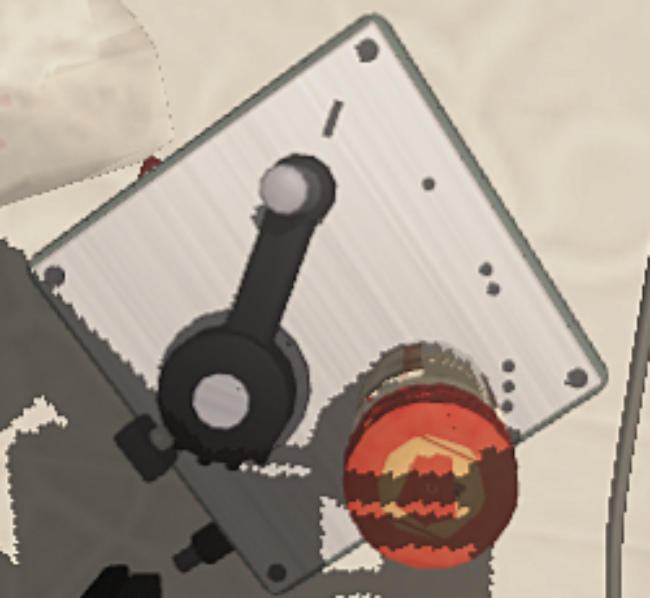

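```bash
python3 - <<'E'
from h import *
np.set_printoptions(precision=4,suppress=True)
W=capture("wrist")
print("lid",atz(W,(325.8,243.5),.146))
print("handle",atz(W,(269.2,132.3),.104),"hub",atz(W,(244.6,213.8),.071))
E
python3 go.py .515 .2495 .113 b
```

```text
lid [0.5145 0.2529 0.146 ]
handle [0.4352 0.2418 0.104 ] hub [0.4862 0.1935 0.071 ]
t 3.7 pos [0.5151 0.2496 0.1994] yaw 68.68568270330701 op 0.999529887116316 F [-0.4552 -0.0188  0.6993]
tool shift mm [-0.8448 -0.1356 86.4394]
```

Call:
send_rows(
  motion=[
    [[0,0,20],0],
    [[0,0,20],0],
    [[0,0,20],0],
    [[0,0,15],0],
    [[0,0,0],0],
  ],
)

```text
time_s: 4.12
position: [0.5112, 0.2585, 0.1246]
tcp_rot: [[0.353, 0.935, 0.008], [0.935, -0.353, 0.011], [0.013, 0.003, -1.0]]
force: [-0.1, 0.6, -0.6]
opening: 0.998
```

```bash
python3 go.py .5155 .2505 .113 c wrist scene; python3 go.py .5155 .2505 .113 c
```

```text
t 4.1167 pos [0.5112 0.2585 0.1246] yaw 69.30696166219448 op 0.9981428882368933 F [-0.0979  0.5771 -0.5834]
tool shift mm [-6.1275  6.8647 11.5037]
t 4.2167 pos [0.5131 0.2588 0.127 ] yaw 69.30195829260136 op 0.996540351818655 F [0.3138 0.4624 0.7614]
tool shift mm [-7.1289  5.1122 13.8908]
```

View pics/wristc.png

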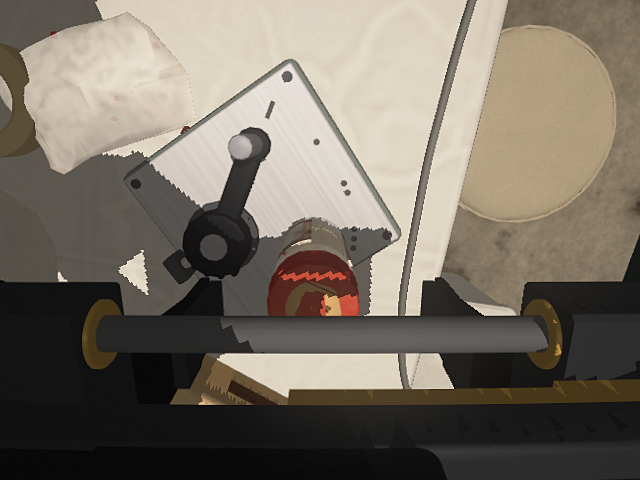

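View pics/scenec.png

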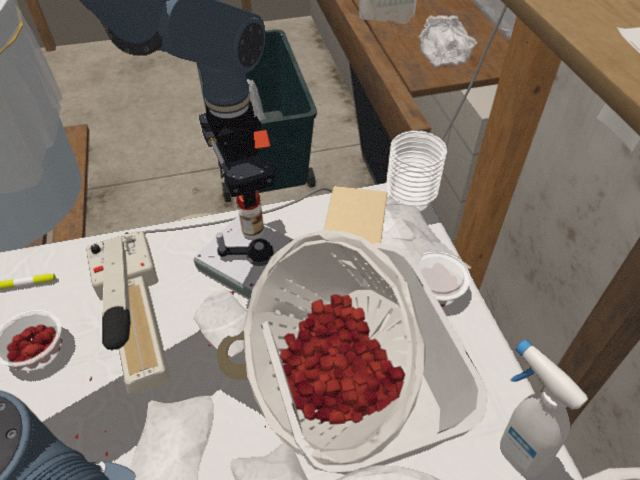

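```bash
cat > go.py <<'E'
from h import *
import sys
np.set_printoptions(precision=4,suppress=True)
g=np.array([float(a) for a in sys.argv[1:4]])
P=[];R=[];O=[];F=[]
for i in range(int(sys.argv[5]) if len(sys.argv)>5 else 6):
    d=capture("wrist"); s=bot.read_state(); P.append(s["position"]);R.append(s["tcp_rot"]);O.append(s["opening"]);F.append(s["force"])
p=np.mean(P,0);R=np.mean(R,0)
print("t",s["time_s"],"pos",p,"sd",np.std(P,0),"yaw",np.degrees(np.arctan2(R[1,0],R[0,0])),"z",R[:,2],"op",np.mean(O),"F",np.mean(F,0))
print("tool shift mm",1000*R.T@(g-p))
for c in sys.argv[6:]:
    cv2.imwrite(f"pics/{c}{sys.argv[4]}.png",capture(c)["image"])
E
python3 go.py .5155 .2505 .113 d 8
```

```text
t 4.6167 pos [0.5152 0.2581 0.1283] sd [0.0004 0.0004 0.0003] yaw 69.21539412375495 z [ 0.0157  0.0131 -0.9998] op 0.9993432634425936 F [ 0.2466 -0.2057 -0.0029]
tool shift mm [-7.2998  2.8851 15.1933]
```

Call:
send_rows(
  motion=[
    [[-4,1,4],0],
    [[-3,1,4],0],
    [[0,0,4],0],
    [[0,0,3],0],
    [[0,0,0],0],
  ],
)

```text
time_s: 5.03
position: [0.5151, 0.2492, 0.112]
tcp_rot: [[0.357, 0.934, 0.016], [0.934, -0.357, 0.013], [0.018, 0.01, -1.0]]
force: [-0.5, 0.4, -0.3]
opening: 0.999
```

```bash
python3 go.py .5155 .2505 .113 e 4
```

```text
t 5.2333 pos [0.5155 0.2494 0.1126] sd [0.0002 0.0002 0.0003] yaw 69.11624948407561 z [ 0.0172  0.0134 -0.9998] op 0.9998840081956258 F [ 0.2117  0.2646 -0.0403]
tool shift mm [ 1.     -0.4087 -0.3905]
```

Call:
send_rows(
  motion=[
    [[0,0,0],0],
    [[0,0,0],0],
    [[0,0,0],0],
    [[0,0,0],0],
    [[0,0,0],0],
  ],
  gripper=1,
)

```text
time_s: 5.65
position: [0.5163, 0.2501, 0.1136]
tcp_rot: [[0.356, 0.934, 0.02], [0.934, -0.356, 0.014], [0.02, 0.013, -1.0]]
force: [1.0, 0.4, 0.1]
opening: 0.702
```

```bash
python3 go.py .663 .125 .19 f 3 wrist scene
```

```text
t 5.8 pos [0.5163 0.2501 0.1136] sd [0. 0. 0.] yaw 69.16104478863568 z [ 0.0195  0.014  -0.9997] op 0.6151210782440787 F [-0.1801  0.1355  0.1812]
tool shift mm [-63.1968 182.6088 -75.3155]
```

View pics/scenef.png

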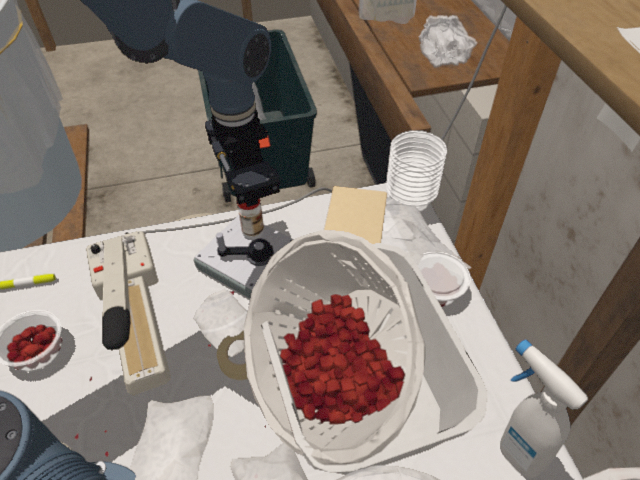

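View pics/wristf.png

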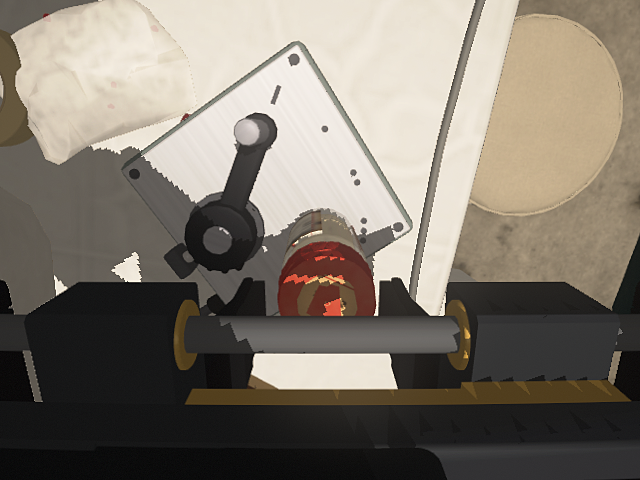

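Fingers are straddling the lid evenly (jar at about (327,280)) and still closing.

Call:
send_rows(
  motion=[
    [[0,0,0],0],
    [[0,0,0],0],
    [[0,0,0],0],
    [[0,0,0],0],
    [[0,0,0],0],
  ],
)

```text
time_s: 6.32
position: [0.5185, 0.2498, 0.1165]
tcp_rot: [[0.355, 0.934, 0.025], [0.934, -0.356, 0.014], [0.022, 0.018, -1.0]]
force: [-0.9, 0.2, 6.3]
opening: 0.098
```

Call:
send_rows(
  motion=[
    [[0,0,0],0],
    [[0,0,0],0],
    [[0,0,-4],0],
    [[0,0,-6],0],
    [[0,0,-4],0],
  ],
)

```text
time_s: 6.73
position: [0.5189, 0.2498, 0.1322]
tcp_rot: [[0.356, 0.934, 0.026], [0.934, -0.356, 0.015], [0.023, 0.019, -1.0]]
force: [0.4, 0.0, -0.4]
opening: 0.005
```

```bash
python3 go.py .663 .125 .19 g 3 wrist scene
```

```text
t 6.8833 pos [0.5193 0.2499 0.1326] sd [0.0001 0.     0.0003] yaw 69.15944975509933 z [ 0.0274  0.015  -0.9995] op 0.003580954134737398 F [0.3239 0.3993 0.5411]
tool shift mm [-64.2277 179.9258 -55.3351]
```

View pics/sceneg.png

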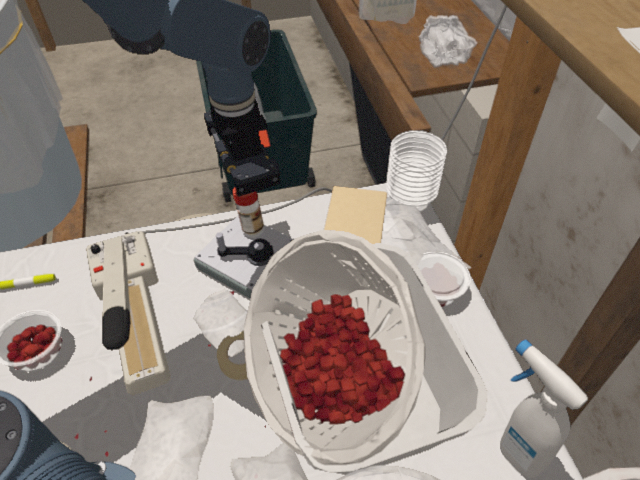

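Run:
```python
from h import *
W=capture("wrist"); cv2.imwrite("pics/wg2.png",W["image"])
s=bot.read_state()
R=s["tcp_rot"];p=s["position"]
print(proj(W,[p, p-.019*R[:,2], p-.019*R[:,2]+.02*R[:,0]]), ray(W,(320,240)), p)
S=capture("scene"); cv2.imwrite("pics/sg2.png",cv2.resize(S["image"][100:280,170:350],None,fx=3.3,fy=3.3,interpolation=cv2.INTER_CUBIC))
print(place_of("wrist","jar"),place_of("scene","jar"),recognise("wrist","jar"))
```

```text
[[321.87283594 274.65685893]
 [321.93098454 288.39599559]
 [363.9693811  288.33783243]] (array([0.44657271, 0.27215252, 0.32663174]), array([ 0.26705559, -0.08185269, -0.96019865])) [0.51873316 0.24971477 0.13161562]
[{'xy': [320.8, 230.8], 'p': 0.85}] [{'xy': [254.0, 230.8], 'p': 0.63}] [{'xy': [329.1, 251.6], 'p': 0.69}]
```

View pics/wg2.png

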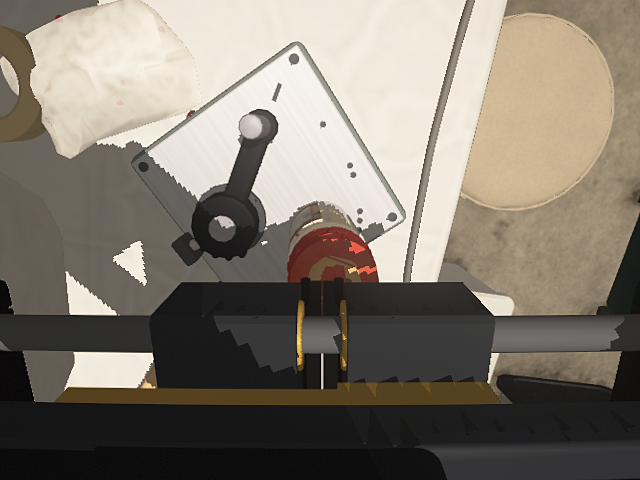

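View pics/sg2.png

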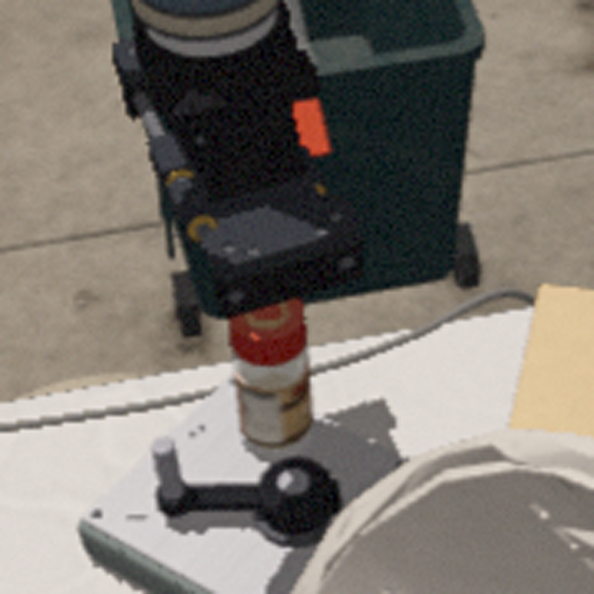

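The jar is still upright, but the gripper closed empty. The fingertips in the wrist view (about (322,278)) don't sit where the measured TCP projects, so I'll check the tool geometry in the images before moving again.

Run:
```python
from h import *
np.set_printoptions(precision=4,suppress=True)
for i in range(1):
  S=capture("scene");W=capture("wrist");s=bot.read_state();R=s["tcp_rot"];p=s["position"]
pts=[p+R@np.array(q) for q in [(0,0,0),(0,0,-.019),(0,0,-.07),(.095,0,-.07),(-.095,0,-.07),(0,.037,-.07),(0,-.037,-.07)]]
off=np.array([170,100])
im=cv2.resize(S["image"][100:280,170:350],None,fx=3.3,fy=3.3,interpolation=cv2.INTER_CUBIC)
for i,q in enumerate(proj(S,pts)):
  u=(q-off)*3.3; cv2.circle(im,tuple(int(v) for v in u),3,(0,255,0),-1); cv2.putText(im,str(i),tuple(int(v)+4 for v in u),0,.4,(255,255,0),1)
jp=[.5164,.248]
for z in (.04,.125,.146):
  C=[(jp[0]+.0225*np.cos(a),jp[1]+.0225*np.sin(a),z) for a in np.linspace(0,6.28,40)]
  cv2.polylines(im,[((proj(S,C)-off)*3.3).astype(int)],True,(255,0,255),1)
cv2.imwrite("pics/sg3.png",im)
im=W["image"].copy()
im=cv2.convertScaleAbs(im,alpha=3)[180:420,180:480]
im=cv2.resize(im,None,fx=2.5,fy=2.5)
for i,q in enumerate(proj(W,pts)):
  u=(q-[180,180])*2.5; cv2.circle(im,tuple(int(v) for v in u),3,(0,255,0),-1); cv2.putText(im,str(i),tuple(int(v)+4 for v in u),0,.4,(255,255,0),1)
for z in (.04,.125,.146):
  C=[(jp[0]+.0225*np.cos(a),jp[1]+.0225*np.sin(a),z) for a in np.linspace(0,6.28,40)]
  cv2.polylines(im,[((proj(W,C)-[180,180])*2.5).astype(int)],True,(255,0,255),1)
cv2.imwrite("pics/wg3.png",im)
```

```text
(no output)
```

View pics/sg3.png

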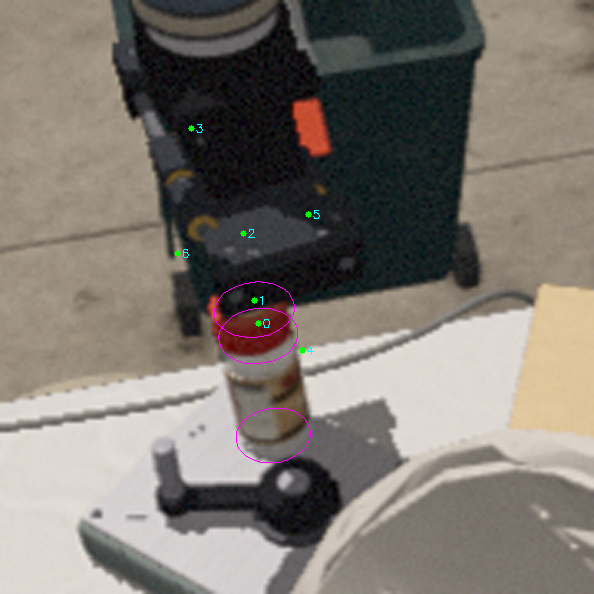

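View pics/wg3.png

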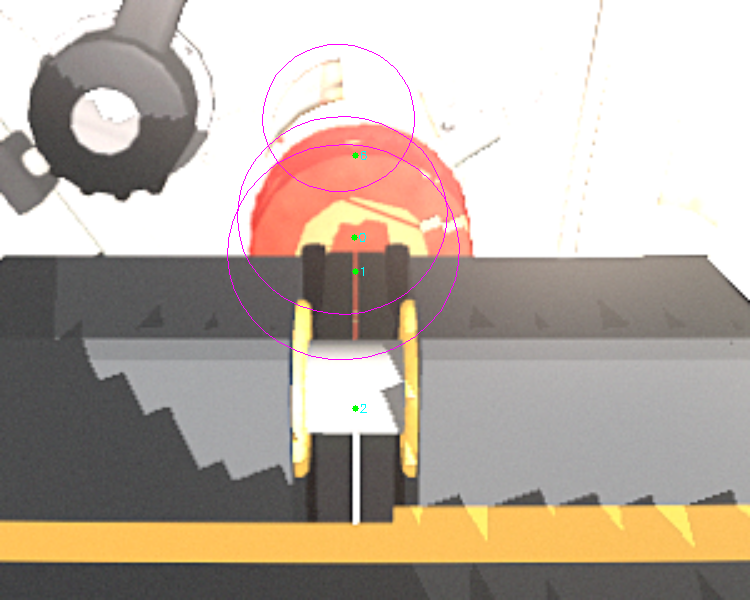

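Run:
```python
from h import *
np.set_printoptions(precision=4,suppress=True)
W=capture("wrist");s=bot.read_state();print(s["position"],s["joint_positions"])
im=cv2.convertScaleAbs(W["image"],alpha=1.3)[30:260,110:420]
cv2.imwrite("pics/wg4.png",cv2.resize(im,None,fx=2.5,fy=2.5,interpolation=cv2.INTER_CUBIC))
print(ray(W,(320,240)))
```

```text
[0.5189 0.2497 0.1317] [ 14.322   29.9845  94.0187   0.5428  54.3352 -55.13  ]
(array([0.4467, 0.2722, 0.3266]), array([ 0.2671, -0.0819, -0.9602]))
```

View pics/wg4.png

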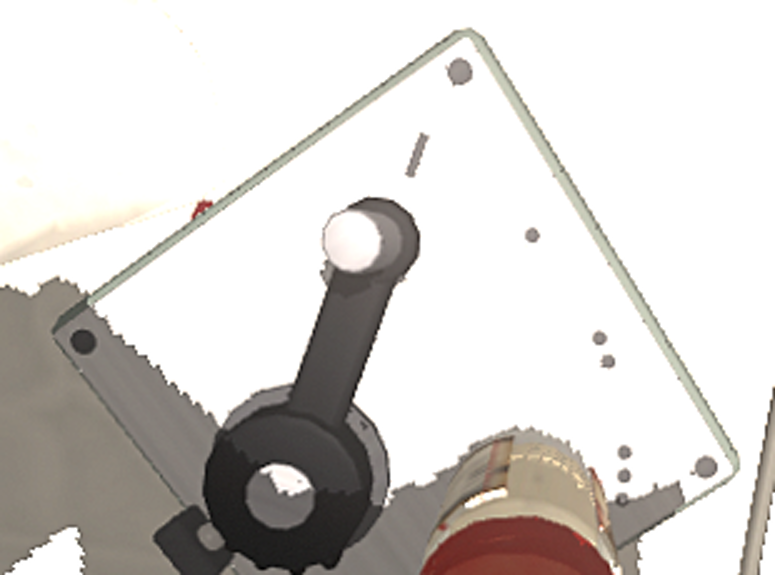

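Run:
```python
from h import *
np.set_printoptions(precision=4,suppress=True)
W=capture("wrist")
f=lambda x,y:(x/2.5+110,y/2.5+30)
b=dict(c1=(459,71),c2=(705,467),c4=(84,342),bar=(417,155),s1=(532,235),s2=(604,349.5),s3=(624,476))
P={k:atz(W,f(*v),.04)[:2] for k,v in b.items()}
for k in P: print(k,P[k])
print("bar-s3 (106.2)",np.linalg.norm(P["bar"]-P["s3"]),"bar-s2(73.2)",np.linalg.norm(P["bar"]-P["s2"]),"s1-s3",np.linalg.norm(P["s1"]-P["s3"]))
# solvePnP with marks in the dial frame
a=lambda th:( .094*np.cos(th),.094*np.sin(th),.04)
r0=np.radians(137.3); ax=np.array([.4872,.1915,0])
obj=np.array([np.array(a(r0-t))+ax for t in (0,.4,.8,1.2)]+[[*ax[:2],.071],[ax[0]+.07*np.cos(r0),ax[1]+.07*np.sin(r0),.104]])
img=np.array([f(*b[k]) for k in("bar","s1","s2","s3")]+[f(282,495),f(352,240)])
K=np.array([[W["fx"],0,W["cx"]],[0,W["fy"],W["cy"]],[0,0,1]])
print(proj(W,obj)-img)
ok,rv,tv=cv2.solvePnP(obj,img,K,np.array(W["dist_coeffs"]),np.array(W["rvec"]).reshape(3,1).copy(),np.array(W["tvec"]).reshape(3,1).copy(),True)
R=cv2.Rodrigues(rv)[0]; print("cam by pnp",(-R.T@tv).ravel(),R[2],"reported",ray(W,(320,240))[0],cv2.Rodrigues(np.array(W["rvec"]))[0][2])
W2=dict(W,rvec=rv.ravel(),tvec=tv.ravel()); print(proj(W2,obj)-img)
```

```text
c1 [0.4031 0.2762]
c2 [0.5291 0.3036]
c4 [0.4309 0.1507]
bar [0.4187 0.2577]
s1 [0.4493 0.2793]
s2 [0.486  0.2873]
s3 [0.523  0.2804]
bar-s3 (106.2) 0.10677589271948061 bar-s2(73.2) 0.07356167507401669 s1-s3 0.07372210226781441
[[-3.7203  0.5993]
 [-3.4687 -0.0788]
 [-3.0203 -0.6598]
 [-2.3906 -1.1078]
 [-2.955   1.499 ]
 [-4.2165  1.4395]]
cam by pnp [0.4479 0.2701 0.3269] [ 0.264  -0.0763 -0.9615] reported [0.4467 0.2722 0.3266] [ 0.2703 -0.0784 -0.9596]
[[ 0.3477  0.3012]
 [ 0.1232  0.0878]
 [-0.0128 -0.1905]
 [ 0.012  -0.4928]
 [-0.496   0.2707]
 [ 0.0337 -0.0223]]
```

The wrist camera pose checks out to within 1–2 mm, yet red lid shows through the gap between the closed fingers. That means the fingers are above the lid. I'll rise and look at the fingertips directly.

Call:
send_rows(
  motion=[
    [[0,0,-15],0],
    [[0,0,-15],0],
    [[0,0,-15],0],
    [[0,0,-10],0],
    [[0,0,0],0],
  ],
)

```text
time_s: 7.85
position: [0.5163, 0.2485, 0.1873]
tcp_rot: [[0.356, 0.934, 0.022], [0.934, -0.356, 0.014], [0.02, 0.016, -1.0]]
force: [0.9, 0.4, 0.7]
opening: 0.003
```

Run:
```python
from h import *
np.set_printoptions(precision=4,suppress=True)
capture("wrist");S=capture("scene");W=capture("wrist");s=bot.read_state();R=s["tcp_rot"];p=s["position"]
print(p,R[:,2],bot.grip_point_offset,s["opening"])
pts=[p+R@np.array(q) for q in [(0,0,0),(0,0,-.019),(0,0,-.07),(.015,0,0),(-.015,0,0),(0,.0095,0),(0,-.0095,0)]]
off=np.array([170,80])
im=cv2.resize(cv2.convertScaleAbs(S["image"],alpha=2.2)[80:260,170:350],None,fx=3.3,fy=3.3,interpolation=cv2.INTER_CUBIC)
for i,q in enumerate(proj(S,pts)):
  u=(q-off)*3.3; cv2.circle(im,tuple(int(v) for v in u),2,(0,255,0),-1); 
cv2.imwrite("pics/s5.png",im)
im=cv2.resize(cv2.convertScaleAbs(W["image"],alpha=3)[180:420,180:480],None,fx=2.5,fy=2.5)
for i,q in enumerate(proj(W,pts)):
  u=(q-[180,180])*2.5; cv2.circle(im,tuple(int(v) for v in u),2,(0,255,0),-1)
cv2.imwrite("pics/w5.png",im)
```

```text
[0.5146 0.2481 0.1848] [ 0.0174  0.0123 -0.9998] 0.0187 0.010110978201756002
```

View pics/s5.png

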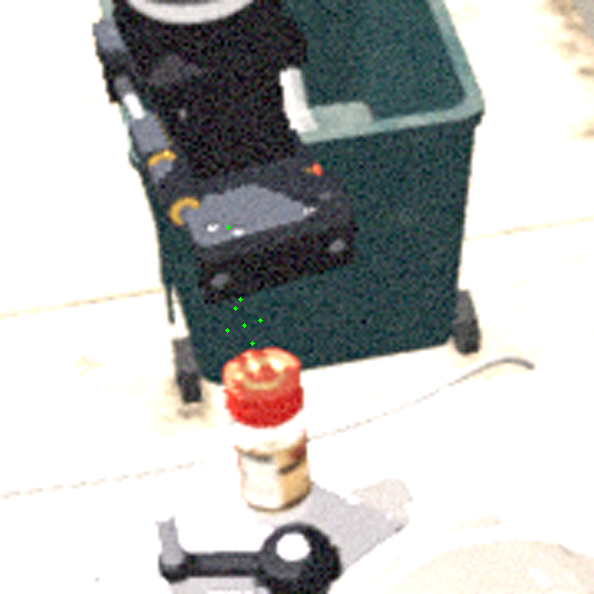

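View pics/w5.png

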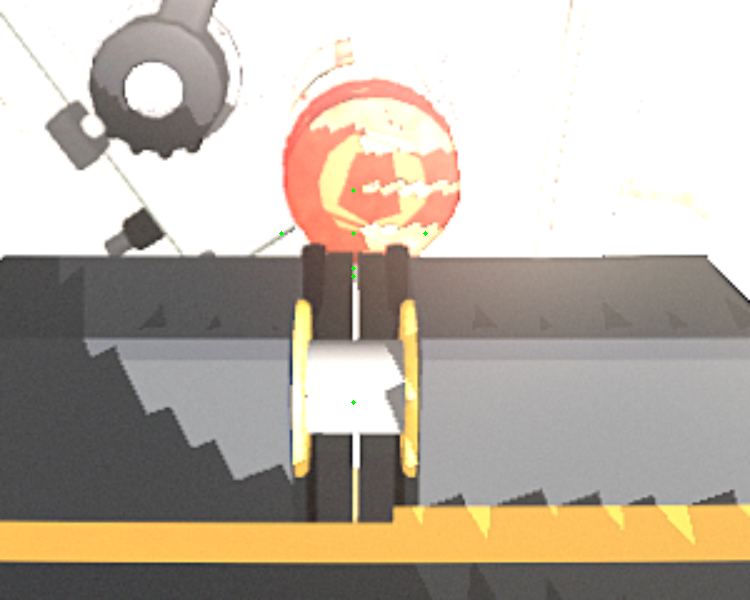

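Run:
```python
from h import *
np.set_printoptions(precision=1,suppress=True)
W=capture("wrist");s=bot.read_state();R=s["tcp_rot"];p=s["position"]
for y in (-.04,-.03,-.02,-.0095,0,.0095):
    print(y,np.array([proj(W,p+R@np.array([0,y,-h]))[0,1] for h in np.arange(0,.11,.01)]))
S=capture("scene")
print("scene: block corner front-left px", 205/3.3+170,300/3.3+80)
for y in (-.04,-.03,-.02,-.0095,0,.0095):
    print(y,np.array([proj(S,p+R@np.array([0,y,-h]))[0] for h in np.arange(0,.11,.02)]).ravel())
```

```text
-0.04 [198.  201.4 205.2 209.3 214.  219.3 225.3 232.2 240.2 249.6 260.8]
-0.03 [217.8 222.1 226.9 232.3 238.2 245.  252.6 261.4 271.5 283.3 297.3]
-0.02 [237.1 242.3 248.1 254.5 261.7 269.8 278.9 289.4 301.4 315.4 331.9]
-0.0095 [256.8 262.9 269.7 277.2 285.5 294.9 305.5 317.5 331.4 347.4 366.3]
0 [274.1 281.  288.6 297.  306.4 316.9 328.6 342.  357.4 375.1 395.7]
0.0095 [291.1 298.7 307.1 316.3 326.6 338.1 351.  365.6 382.3 401.4 423.8]
scene: block corner front-left px 232.12121212121212 170.90909090909093
-0.04 [222.6 185.2 220.9 177.  219.2 168.6 217.4 159.8 215.6 150.8 213.7 141.5]
-0.03 [228.  183.6 226.4 175.4 224.8 167.  223.1 158.3 221.3 149.2 219.5 139.9]
-0.02 [233.3 182.  231.8 173.9 230.3 165.4 228.7 156.7 227.1 147.7 225.4 138.3]
-0.0095 [238.9 180.4 237.5 172.2 236.1 163.8 234.6 155.  233.1 146.  231.5 136.7]
0 [244.  178.9 242.6 170.7 241.3 162.3 239.9 153.5 238.4 144.5 236.9 135.2]
0.0095 [249.  177.4 247.7 169.3 246.5 160.8 245.1 152.1 243.8 143.1 242.4 133.7]
```

```bash
python3 - <<'E'
from h import *
np.set_printoptions(precision=4,suppress=True)
W=capture("wrist");S=capture("scene");T=capture("top")
print(atz(W,(328.8,247),.146),atz(S,(249.4,191.7),.146),tri([W,S],[(328.8,247),(249.4,191.7)]))
print(recognise("wrist","jar")[:1])
E
python3 go.py .5155 .2505 .150 h 3
```

```text
[0.5126 0.2538 0.146 ] [0.5228 0.2492 0.146 ] (array([0.5188, 0.252 , 0.1431]), [np.float64(0.005338732500646818), np.float64(0.005338732500646975)])
[{'xy': [327.0, 244.8], 'p': 0.92}]
t 8.45 pos [0.5147 0.2481 0.1848] sd [0.     0.     0.0001] yaw 69.13450237576158 z [ 0.0171  0.0123 -0.9998] op 0.00614450994649695 F [0.0212 0.1828 0.0684]
tool shift mm [ 1.9117 -0.5347 34.8004]
```

Call:
send_rows(
  motion=[
    [[0,0,0],0],
    [[0,0,0],0],
    [[0,0,0],0],
    [[0,0,0],0],
    [[0,0,0],0],
  ],
  gripper=0,
)

```text
time_s: 8.87
position: [0.5148, 0.2481, 0.1847]
tcp_rot: [[0.356, 0.934, 0.017], [0.934, -0.356, 0.012], [0.018, 0.012, -1.0]]
force: [0.6, 0.4, -0.5]
opening: 0.296
```

Call:
send_rows(
  motion=[
    [[0,0,0],0],
    [[0,0,0],0],
    [[0,0,0],0],
    [[0,0,0],0],
    [[0,0,0],0],
  ],
)

```text
time_s: 9.28
position: [0.5148, 0.2482, 0.1848]
tcp_rot: [[0.356, 0.934, 0.017], [0.934, -0.356, 0.012], [0.018, 0.012, -1.0]]
force: [-0.7, 0.2, 0.1]
opening: 0.681
```

Call:
send_rows(
  motion=[
    [[0,0,0],0],
    [[0,0,0],0],
    [[0,0,0],0],
    [[0,0,0],0],
    [[0,0,0],0],
  ],
)

```text
time_s: 9.7
position: [0.5148, 0.2481, 0.1848]
tcp_rot: [[0.356, 0.934, 0.017], [0.934, -0.356, 0.012], [0.018, 0.012, -1.0]]
force: [-0.3, 0.3, -0.0]
opening: 0.983
```

Run:
```python
from h import *
S=capture("scene");W=capture("wrist")
im=cv2.resize(S["image"][160:260,200:320],None,fx=6,fy=6,interpolation=cv2.INTER_CUBIC)
def circ(d,im,off,k,jp):
  for z in (.04,.125,.146):
    C=[(jp[0]+.0225*np.cos(a),jp[1]+.0225*np.sin(a),z) for a in np.linspace(0,6.28,40)]
    cv2.polylines(im,[((proj(d,C)-off)*k).astype(int)],True,(255,0,255),1)
circ(S,im,[200,160],6,(.5185,.250)); cv2.imwrite("pics/s6.png",im)
im=cv2.resize(W["image"][160:340,220:430],None,fx=3.3,fy=3.3,interpolation=cv2.INTER_CUBIC)
circ(W,im,[220,160],3.3,(.5150,.252)); cv2.imwrite("pics/w6.png",im)
```

```text
(no output)
```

View pics/s6.png

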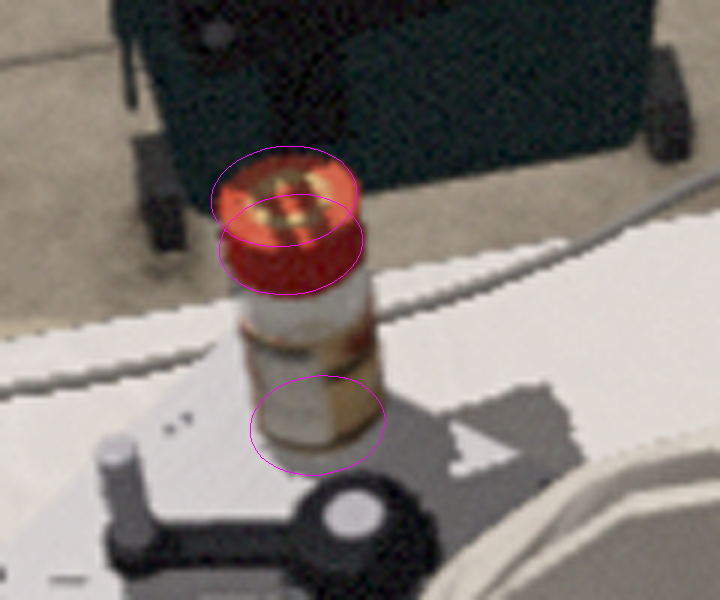

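View pics/w6.png

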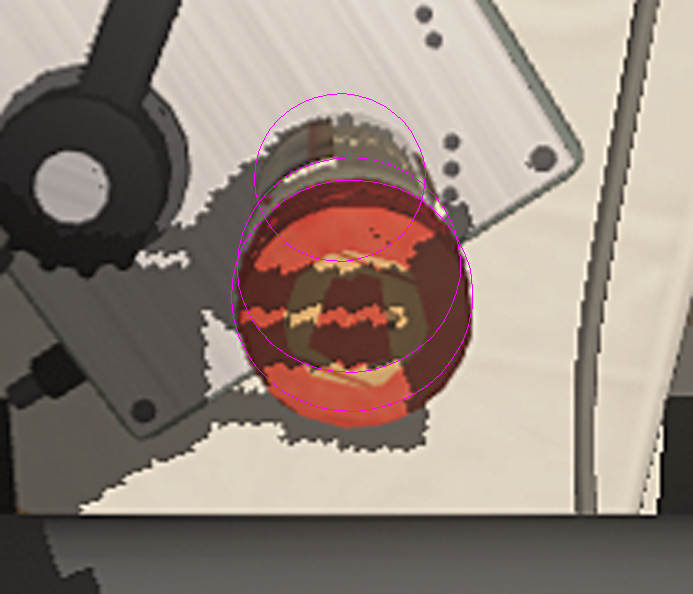

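Call:
send_rows(
  motion=[
    [[1,2,15],0],
    [[1,1,15],0],
    [[0,0,12],0],
    [[0,0,8],0],
    [[0,0,0],0],
  ],
)

```text
time_s: 10.22
position: [0.5211, 0.2501, 0.1346]
tcp_rot: [[0.356, 0.934, 0.022], [0.934, -0.356, 0.014], [0.02, 0.016, -1.0]]
force: [-0.3, 0.3, 0.1]
opening: 0.999
```

```bash
python3 go.py .518 .249 .086 i 3
```

```text
t 10.3667 pos [0.5219 0.2504 0.136 ] sd [0.0004 0.0001 0.0005] yaw 69.14810950893852 z [ 0.0241  0.0141 -0.9996] op 0.9984138341612177 F [-0.6154 -0.0657  0.734 ]
tool shift mm [-3.7592 -4.0727 49.8674]
```

Call:
send_rows(
  motion=[
    [[-1,-2,10],0],
    [[-1,-1,10],0],
    [[-1,-1,8],0],
    [[0,0,6],0],
    [[0,0,0],0],
  ],
)

```text
time_s: 10.78
position: [0.5205, 0.2503, 0.103]
tcp_rot: [[0.355, 0.934, 0.033], [0.934, -0.356, 0.016], [0.027, 0.025, -0.999]]
force: [-0.2, -1.0, -0.3]
opening: 1.001
```

```bash
python3 go.py .518 .249 .086 i 3
```

```text
t 10.9333 pos [0.5211 0.2505 0.1039] sd [0.0004 0.0001 0.0004] yaw 69.17293236268206 z [ 0.0339  0.0167 -0.9993] op 1.0020436983244787 F [-0.3175  0.0724  0.3292]
tool shift mm [-3.001  -2.8561 17.7575]
```

Call:
send_rows(
  motion=[
    [[-2,-2,9],0],
    [[-1,-1,8],0],
    [[0,0,0],0],
    [[0,0,0],0],
    [[0,0,0],0],
  ],
)

```text
time_s: 11.35
position: [0.5189, 0.2492, 0.0863]
tcp_rot: [[0.355, 0.934, 0.037], [0.934, -0.356, 0.017], [0.03, 0.028, -0.999]]
force: [-0.0, -0.6, -0.3]
opening: 1.0
```

```bash
python3 go.py .518 .249 .086 j 3 wrist scene
```

```text
t 11.5 pos [0.5192 0.2493 0.0866] sd [0.0001 0.     0.0001] yaw 69.17812807705995 z [ 0.0377  0.0176 -0.9991] op 0.9993647316196169 F [0.1293 0.342  0.1875]
tool shift mm [-0.7327 -0.9772  0.5713]
```

View pics/wristj.png

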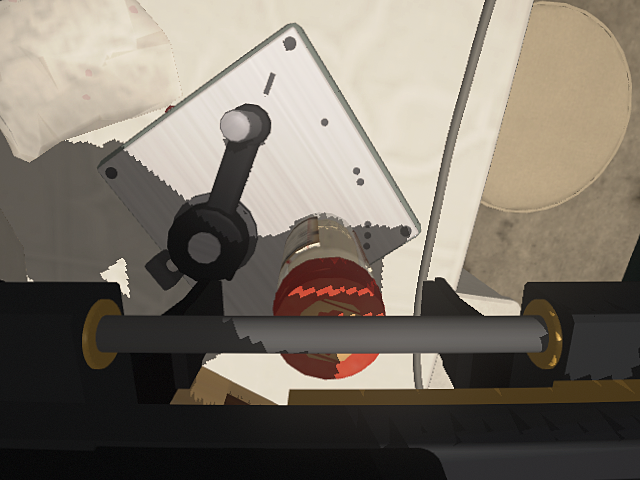

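View pics/scenej.png

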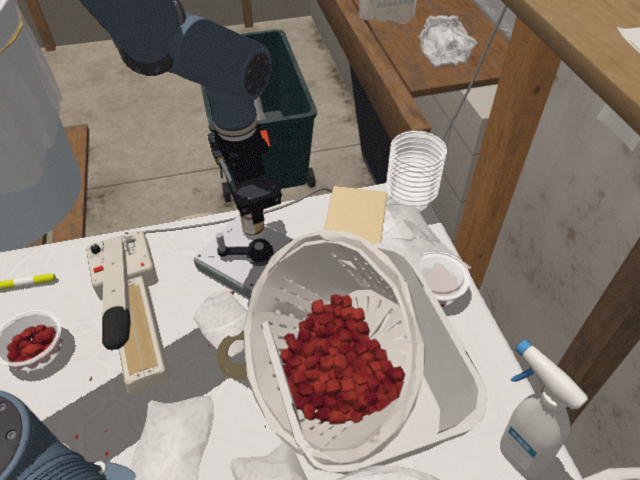

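Call:
send_rows(
  motion=[
    [[0,0,0],0],
    [[0,0,0],0],
    [[0,0,0],0],
    [[0,0,0],0],
    [[0,0,0],0],
  ],
  gripper=1,
)

```text
time_s: 12.02
position: [0.52, 0.2496, 0.0876]
tcp_rot: [[0.355, 0.934, 0.04], [0.934, -0.356, 0.018], [0.031, 0.031, -0.999]]
force: [1.1, 0.6, 1.0]
opening: 0.706
```

Call:
send_rows(
  motion=[
    [[0,0,0],0],
    [[0,0,0],0],
    [[0,0,0],0],
    [[0,0,0],0],
    [[0,0,0],0],
  ],
)

```text
time_s: 12.43
position: [0.5201, 0.2497, 0.0877]
tcp_rot: [[0.355, 0.934, 0.04], [0.934, -0.356, 0.018], [0.031, 0.031, -0.999]]
force: [0.1, -0.3, 1.0]
opening: 0.501
```

```bash
python3 go.py .518 .249 .15 k 3 wrist
```

```text
t 12.5833 pos [0.5201 0.2497 0.0877] sd [0. 0. 0.] yaw 69.18452523032286 z [ 0.0402  0.0184 -0.999 ] op 0.5021015503608689 F [-0.4159 -0.2567 -0.1802]
tool shift mm [  0.5829   0.2165 -62.32  ]
```

View pics/wristk.png

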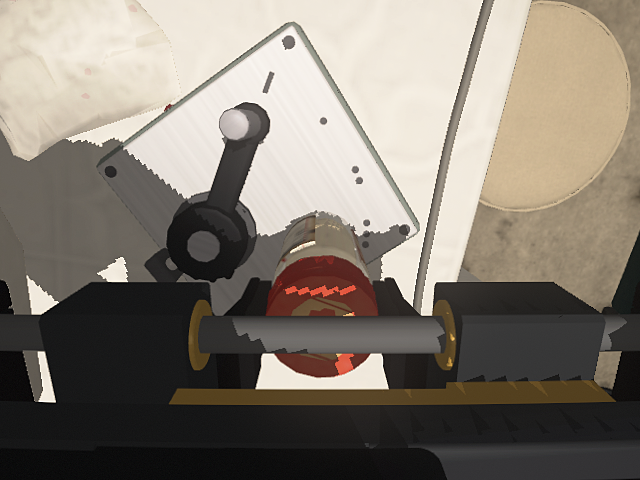

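Opening has settled at 0.50 (about 44 mm), so the jar is gripped. Lifting.

Call:
send_rows(
  motion=[
    [[0,0,-8],0],
    [[0,0,-14],0],
    [[0,0,-16],0],
    [[0,0,-16],0],
    [[0,0,-6],0],
  ],
)

```text
time_s: 13.05
position: [0.5144, 0.2475, 0.1479]
tcp_rot: [[0.355, 0.934, 0.031], [0.934, -0.356, 0.016], [0.026, 0.023, -0.999]]
force: [0.1, -0.2, -1.4]
opening: 0.499
```

```bash
python3 go.py .663 .125 .145 l 3 wrist scene
```

```text
t 13.2 pos [0.5143 0.2475 0.1473] sd [0.0005 0.0001 0.0009] yaw 69.16790172896503 z [ 0.0309  0.0158 -0.9994] op 0.5023268748888835 F [ 0.6788 -0.4866 -0.9642]
tool shift mm [-61.6256 182.5104   4.9551]
```

View pics/scenel.png

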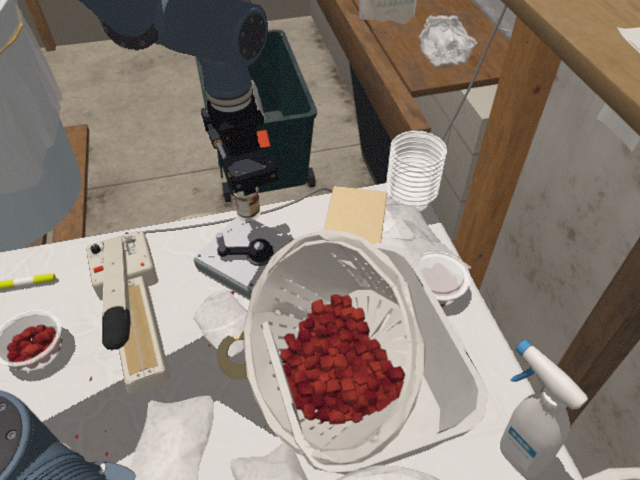

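Call:
send_rows(
  motion=[
    [[-5,14,0],0],
    [[-9,26,0],0],
    [[-9,26,0],0],
    [[-9,26,0],0],
    [[-9,26,0],0],
  ],
)

```text
time_s: 13.72
position: [0.6049, 0.1654, 0.1402]
tcp_rot: [[0.348, 0.938, 0.012], [0.937, -0.348, 0.013], [0.017, 0.007, -1.0]]
force: [0.5, 0.7, -0.3]
opening: 0.501
```

```bash
python3 go.py .663 .125 .145 m 1
```

```text
t 13.7667 pos [0.6113 0.161  0.1403] sd [0. 0. 0.] yaw 69.48509269024748 z [ 0.0198  0.0102 -0.9998] op 0.5017590834578307 F [ 3.9942 -1.0213 -1.4761]
tool shift mm [-15.5169  61.0651  -4.0159]
```

Call:
send_rows(
  motion=[
    [[-6,24,-2],0],
    [[-5,20,-2],0],
    [[-4,12,0],0],
    [[0,3,0],0],
    [[0,0,0],0],
  ],
)

```text
time_s: 14.18
position: [0.6655, 0.1171, 0.1381]
tcp_rot: [[0.357, 0.934, 0.013], [0.934, -0.357, 0.008], [0.012, 0.009, -1.0]]
force: [-0.8, 0.7, -0.4]
opening: 0.503
```

```bash
python3 go.py .663 .125 .112 n 3 scene top
```

```text
t 14.3333 pos [0.6643 0.118  0.1382] sd [0.0005 0.0006 0.0002] yaw 69.16428060969146 z [ 0.0117  0.0083 -0.9999] op 0.49985748105852174 F [ 0.2086 -0.2187 -1.5577]
tool shift mm [ 5.7744 -3.8761 26.2786]
```

View pics/scenen.png

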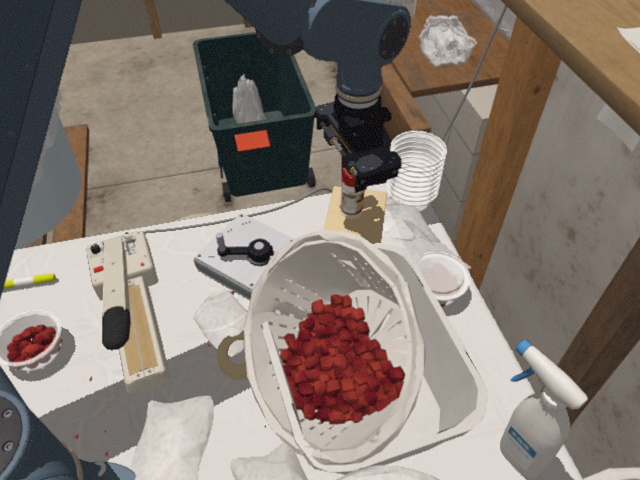

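View pics/topn.png

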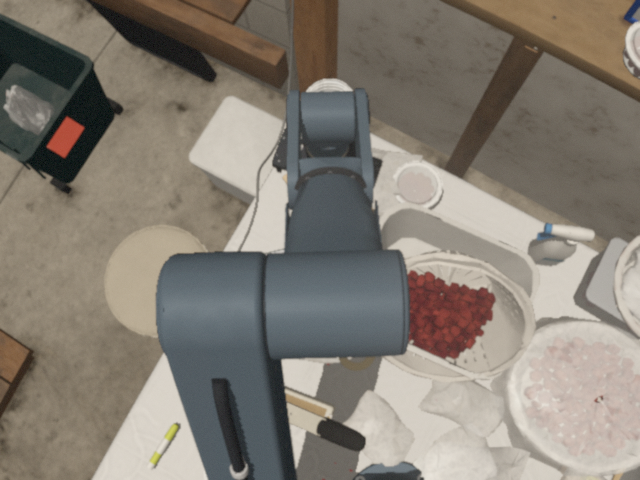

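Call:
send_rows(
  motion=[
    [[1,-1,7],0],
    [[1,-1,7],0],
    [[1,-1,6],0],
    [[0,0,4],0],
    [[0,0,0],0],
  ],
)

```text
time_s: 14.85
position: [0.6596, 0.1268, 0.1133]
tcp_rot: [[0.35, 0.937, 0.011], [0.937, -0.351, 0.009], [0.012, 0.007, -1.0]]
force: [-0.4, -0.3, -1.5]
opening: 0.501
```

```bash
python3 go.py .663 .125 .1097 o 3 scene
```

```text
t 15.0 pos [0.6602 0.1267 0.1141] sd [0.0005 0.0002 0.0004] yaw 69.47327073066822 z [ 0.0125  0.0091 -0.9999] op 0.5000532786160945 F [ 0.2303  0.0397 -1.2691]
tool shift mm [-0.6314  3.1539  4.3817]
```

Call:
send_rows(
  motion=[
    [[0,1,2],0],
    [[0,1,2],0],
    [[0,0,1],0],
    [[0,0,0],0],
    [[0,0,0],0],
  ],
)

```text
time_s: 15.47
position: [0.6647, 0.1251, 0.1107]
tcp_rot: [[0.352, 0.936, 0.017], [0.936, -0.352, 0.009], [0.015, 0.013, -1.0]]
force: [-0.8, -0.3, -2.4]
opening: 0.504
```

```bash
python3 go.py .663 .125 .1097 p 3 scene
```

```text
t 15.6167 pos [0.6647 0.1251 0.1108] sd [0. 0. 0.] yaw 69.41444942077717 z [ 0.0175  0.009  -0.9998] op 0.5030398602933183 F [ 0.0148  0.0363 -1.3737]
tool shift mm [-0.6853 -1.5365  1.0435]
```

View pics/scenep.png

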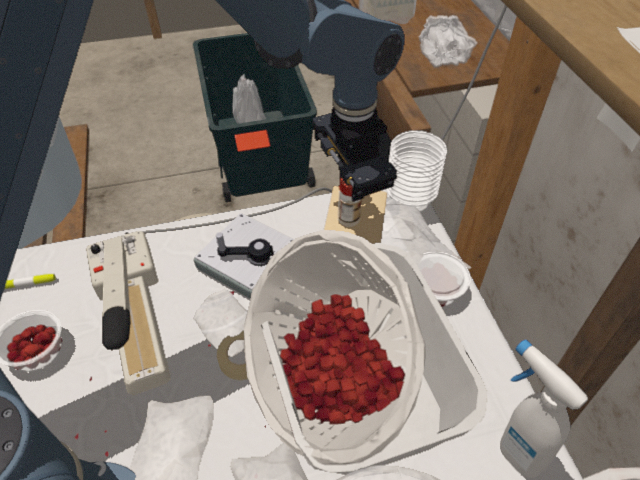

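Not in contact yet, since the jar's weight still shows at −1.37 N. Lowering a little more.

Call:
send_rows(
  motion=[
    [[0,0,1.5],0],
    [[0,0,1],0],
    [[0,0,0],0],
    [[0,0,0],0],
    [[0,0,0],0],
  ],
)

```text
time_s: 16.08
position: [0.6655, 0.1253, 0.1097]
tcp_rot: [[0.351, 0.936, 0.02], [0.936, -0.351, 0.009], [0.015, 0.016, -1.0]]
force: [-0.7, -1.2, -0.7]
opening: 0.502
```

```bash
python3 go.py .663 .125 .1097 q 5
```

```text
t 16.3333 pos [0.6654 0.1252 0.1096] sd [0. 0. 0.] yaw 69.43788460708575 z [ 0.0197  0.0088 -0.9998] op 0.5027700783566267 F [-0.0402  0.4292 -1.1766]
tool shift mm [-1.0522 -2.1616 -0.1019]
```

Call:
send_rows(
  motion=[
    [[0,0,2],0],
    [[0,0,1],0],
    [[0,0,0],0],
    [[0,0,0],0],
    [[0,0,0],0],
  ],
)

```text
time_s: 16.75
position: [0.6666, 0.125, 0.1098]
tcp_rot: [[0.351, 0.936, 0.023], [0.936, -0.351, 0.008], [0.016, 0.019, -1.0]]
force: [0.3, -0.5, -1.5]
opening: 0.502
```

```bash
python3 go.py .663 .125 .1097 r 5
```

```text
t 17.0 pos [0.6665 0.125  0.1097] sd [0. 0. 0.] yaw 69.46078195379637 z [ 0.0226  0.0081 -0.9997] op 0.5033008470655018 F [ 0.1709  0.067  -1.1773]
tool shift mm [-1.2147 -3.3238 -0.127 ]
```

Call:
send_rows(
  motion=[
    [[0,0,0],0],
    [[0,0,0],0],
    [[0,0,0],0],
    [[0,0,2],0],
    [[0,0,4],0],
  ],
)

```text
time_s: 17.42
position: [0.6689, 0.1245, 0.1095]
tcp_rot: [[0.35, 0.936, 0.028], [0.937, -0.35, 0.006], [0.016, 0.024, -1.0]]
force: [-6.4, -1.0, 26.2]
opening: 0.505
```

```bash
python3 go.py .663 .125 .1097 r 5 scene
```

```text
t 17.6667 pos [0.6686 0.1245 0.1096] sd [0.0002 0.     0.    ] yaw 69.50224904906275 z [ 0.0277  0.0066 -0.9996] op 0.5029202498818194 F [-4.9369 -1.035  15.3005]
tool shift mm [-1.486  -5.4607 -0.2446]
```

View pics/scener.png

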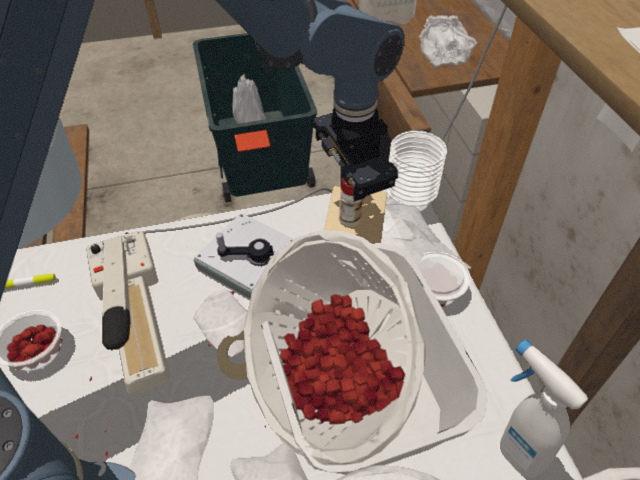

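The jar is on the board: it pushed back with 15–26 N and stopped descending. I'll relax the push, then release.

Call:
send_rows(
  motion=[
    [[0,0,0],0],
    [[0,0,0],0],
    [[0,0,0],0],
    [[0,0,0],0],
    [[0,0,0],0],
  ],
)

```text
time_s: 18.13
position: [0.6693, 0.1245, 0.1113]
tcp_rot: [[0.35, 0.936, 0.031], [0.937, -0.351, 0.007], [0.017, 0.026, -1.0]]
force: [0.4, 0.0, -1.0]
opening: 0.502
```

Call:
send_rows(
  motion=[
    [[0,0,0],0],
    [[0,0,0],0],
    [[0,0,0],0],
    [[0,0,0],0],
    [[0,0,0],0],
  ],
  gripper=0,
)

```text
time_s: 18.55
position: [0.6691, 0.1246, 0.1098]
tcp_rot: [[0.35, 0.936, 0.029], [0.937, -0.351, 0.007], [0.017, 0.025, -1.0]]
force: [0.9, -0.6, -1.1]
opening: 0.793
```

Call:
send_rows(
  motion=[
    [[0,0,0],0],
    [[0,0,0],0],
    [[0,0,0],0],
    [[0,0,0],0],
    [[0,0,0],0],
  ],
)

```text
time_s: 18.97
position: [0.6694, 0.1246, 0.1101]
tcp_rot: [[0.35, 0.936, 0.03], [0.937, -0.351, 0.007], [0.017, 0.025, -1.0]]
force: [0.2, 0.6, 0.4]
opening: 0.989
```

```bash
python3 go.py .663 .125 .1097 s 2 wrist scene
```

```text
t 19.0667 pos [0.6694 0.1246 0.1101] sd [0. 0. 0.] yaw 69.49545862520802 z [ 0.0298  0.0069 -0.9995] op 0.9972642444604833 F [ 0.0586  0.438  -0.0316]
tool shift mm [-1.8848 -6.1642  0.2327]
```

View pics/wrists.png

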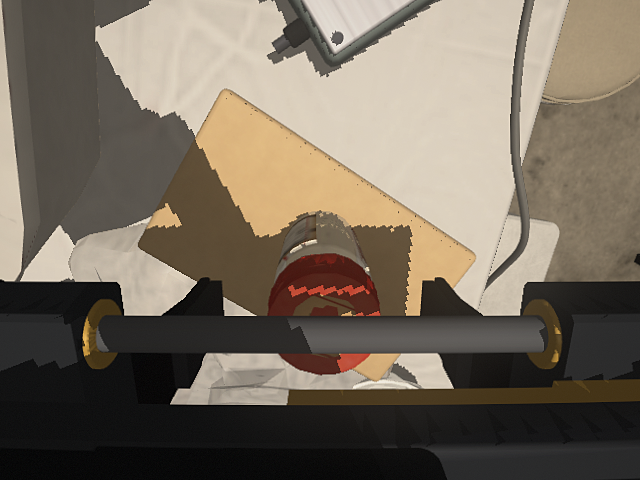

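View pics/scenes.png

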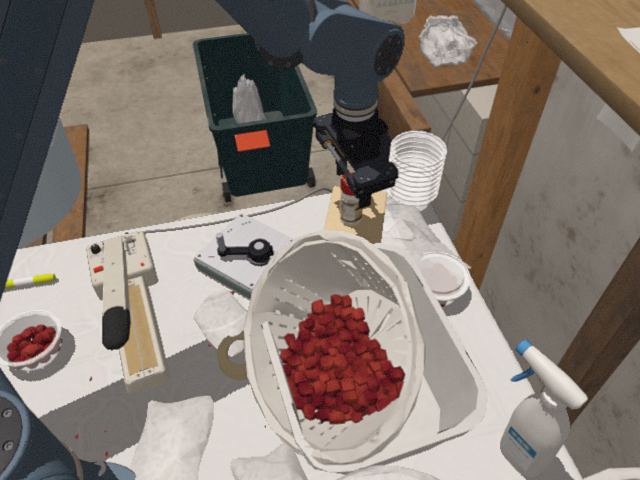

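The jar stands on the board, base at about (320,225) in the wrist view, with both fingers clear. I'll back straight up and check it.

Call:
send_rows(
  motion=[
    [[0,0,-8],0],
    [[0,0,-16],0],
    [[0,0,-18],0],
    [[0,0,-18],0],
    [[0,0,-16],0],
  ],
)

```text
time_s: 19.58
position: [0.6635, 0.1239, 0.1852]
tcp_rot: [[0.35, 0.936, 0.018], [0.936, -0.351, 0.007], [0.013, 0.015, -1.0]]
force: [-0.5, 0.8, -0.0]
opening: 1.002
```

```bash
python3 go.py .436 .2385 .18 t 2 wrist scene
```

```text
t 19.6833 pos [0.666  0.124  0.1886] sd [0.0001 0.     0.0007] yaw 69.4930448519595 z [ 0.0257  0.0068 -0.9996] op 0.9986051316197677 F [ 0.166  -0.1604  1.3966]
tool shift mm [  26.5249 -255.647     3.4604]
```

View pics/wristt.png

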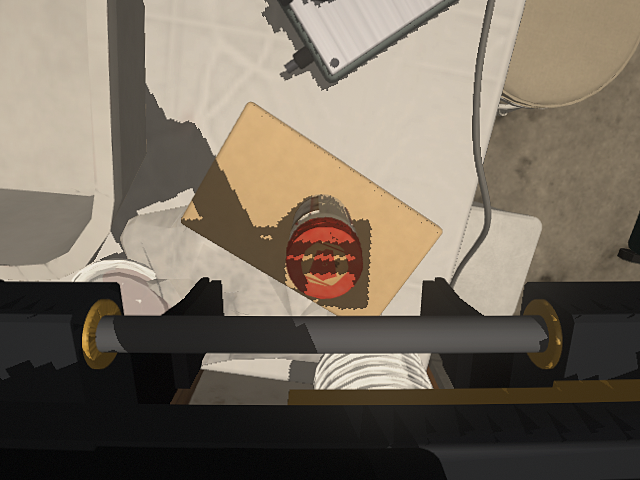

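View pics/scenet.png

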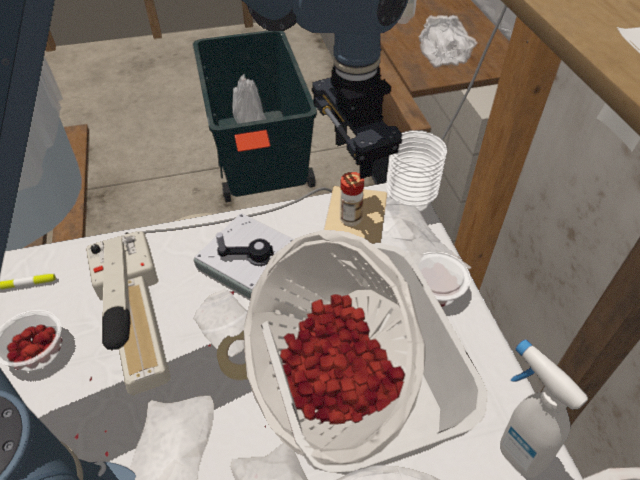

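Call:
send_rows(
  motion=[
    [[2,-15,0],0],
    [[3,-28,0],0],
    [[3,-28,0],0],
    [[3,-28,0],0],
    [[3,-28,0],0],
  ],
)

```text
time_s: 20.2
position: [0.5478, 0.1791, 0.1746]
tcp_rot: [[0.357, 0.934, 0.013], [0.934, -0.357, 0.005], [0.009, 0.011, -1.0]]
force: [-0.2, 0.4, -0.5]
opening: 1.0
```

Call:
send_rows(
  motion=[
    [[3,-28,0],0],
    [[3,-28,0],0],
    [[3,-28,0],0],
    [[2,-15,0],0],
    [[0,0,0],0],
  ],
)

```text
time_s: 20.62
position: [0.4418, 0.2263, 0.1661]
tcp_rot: [[0.355, 0.935, -0.009], [0.935, -0.355, 0.001], [-0.002, -0.009, -1.0]]
force: [0.8, 0.2, 0.6]
opening: 1.002
```

Call:
send_rows(
  motion=[
    [[0,0,0],0.1],
    [[0,0,0],0.1],
    [[0,0,0],0.1],
    [[0,0,0],0.08],
    [[0,0,0],0],
  ],
)

```text
time_s: 21.03
position: [0.4411, 0.2248, 0.1619]
tcp_rot: [[0.688, 0.726, -0.015], [0.726, -0.688, -0.002], [-0.012, -0.01, -1.0]]
force: [-0.1, -0.6, 0.2]
opening: 1.002
```

```bash
python3 go.py .436 .2385 .10 u 4 wrist scene
```

```text
t 21.2333 pos [0.441  0.2249 0.162 ] sd [0.0001 0.0001 0.0002] yaw 46.717494988060906 z [-0.0151 -0.002  -0.9999] op 1.000004689546306 F [ 0.5037 -0.2324 -0.0441]
tool shift mm [  7.2251 -12.411   62.0782]
```

View pics/wristu.png

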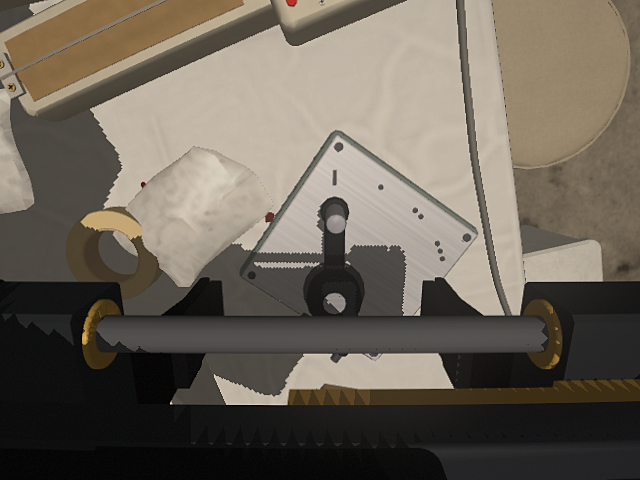

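View pics/sceneu.png

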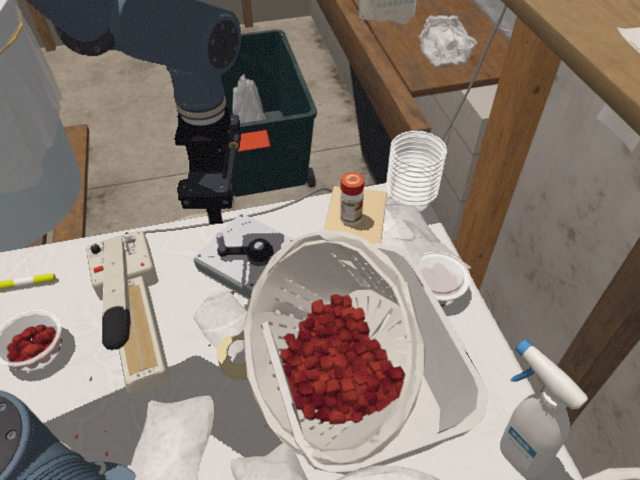

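Run:
```python
from h import *
np.set_printoptions(precision=4,suppress=True)
W=capture("wrist"); print(atz(W,(337,223.5),.104),atz(W,(334,303),.071)); print(proj(W,[.436,.238,.104]))
s=bot.read_state();R=s["tcp_rot"];p=s["position"]
S=capture("scene")
print(place_of("scene","dial_handle")[:1],place_of("wrist","dial_handle")[:1])
im=cv2.resize(cv2.convertScaleAbs(S["image"],alpha=2)[130:280,170:320],None,fx=4,fy=4,interpolation=cv2.INTER_CUBIC)
for h in np.arange(0,.08,.01):
  for x in(-.0435,.0435):
    u=(proj(S,p+R@np.array([x,0,-h]))[0]-[170,130])*4; cv2.circle(im,tuple(int(v) for v in u),2,(0,255,0) if h<.025 else (0,0,255),-1)
cv2.imwrite("pics/s7.png",im)
```

```text
[0.4362 0.2419 0.104 ] [0.4868 0.1931 0.071 ]
[[332.4031 227.1907]]
[{'xy': [222.4, 233.0], 'p': 0.69}] [{'xy': [336.4, 224.4], 'p': 0.76}]
```

View pics/s7.png

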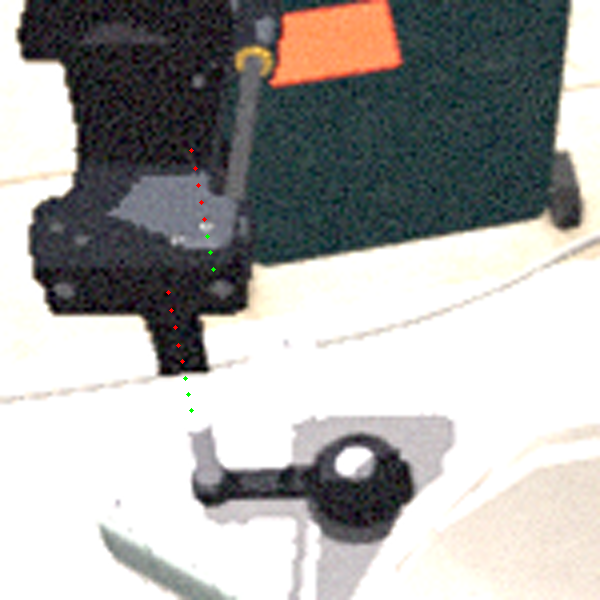

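Call:
send_rows(
  motion=[
    [[4,-7,10],0],
    [[3,-6,12],0],
    [[0,0,12],0],
    [[0,0,8],0],
    [[0,0,0],0],
  ],
)

```text
time_s: 21.95
position: [0.4353, 0.2418, 0.1183]
tcp_rot: [[0.686, 0.728, -0.011], [0.728, -0.686, -0.0], [-0.008, -0.008, -1.0]]
force: [-0.8, 0.6, -0.4]
opening: 0.998
```

```bash
python3 go.py .4366 .239 .047 v 3
```

```text
t 22.1 pos [0.4362 0.2418 0.1194] sd [0.0005 0.     0.0005] yaw 46.67823575951008 z [-0.0096  0.0004 -1.    ] op 0.9991698185207717 F [ 0.0638 -0.3017  0.1765]
tool shift mm [-1.3061  2.7836 72.4325]
```

Call:
send_rows(
  motion=[
    [[0,1,12],0],
    [[-1,1,14],0],
    [[0,1,14],0],
    [[0,0,8],0],
    [[0,0,0],0],
  ],
)

```text
time_s: 22.52
position: [0.4428, 0.2404, 0.0743]
tcp_rot: [[0.687, 0.727, 0.003], [0.727, -0.687, 0.004], [0.005, -0.001, -1.0]]
force: [-0.7, 1.1, -0.3]
opening: 1.004
```

```bash
python3 go.py .4366 .239 .047 w 3 wrist scene
```

```text
t 22.6667 pos [0.4435 0.2406 0.0753] sd [0.0002 0.0001 0.0003] yaw 46.65297588872845 z [ 0.0047  0.0045 -1.    ] op 1.0008541831114772 F [ 0.0123 -0.3137 -0.3294]
tool shift mm [-6.1332 -3.9108 28.2686]
```

View pics/wristw.png

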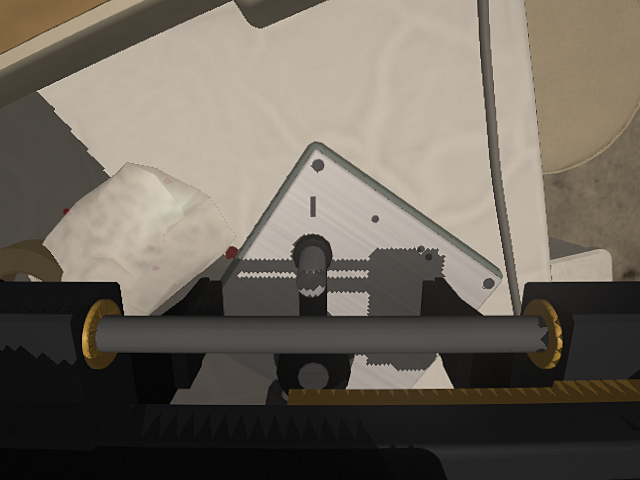

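View pics/scenew.png

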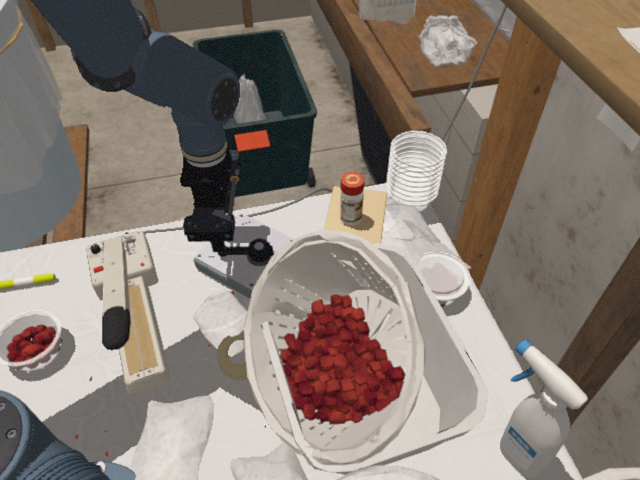

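Call:
send_rows(
  motion=[
    [[-3,-3,9],0],
    [[-3,-3,9],0],
    [[-1,-1,7],0],
    [[0,0,2],0],
    [[0,0,0],0],
  ],
)

```text
time_s: 23.18
position: [0.4373, 0.2418, 0.0513]
tcp_rot: [[0.686, 0.728, 0.015], [0.728, -0.686, 0.007], [0.015, 0.006, -1.0]]
force: [0.1, -0.3, 0.2]
opening: 0.998
```

```bash
python3 go.py .4366 .239 .047 x 3 wrist
```

```text
t 23.3333 pos [0.4375 0.2419 0.0516] sd [0.0001 0.     0.0001] yaw 46.68117565177805 z [ 0.0151  0.0074 -0.9999] op 1.0005500360987236 F [-0.3907  0.1626 -0.1699]
tool shift mm [-2.8198  1.2626  4.5157]
```

View pics/wristx.png

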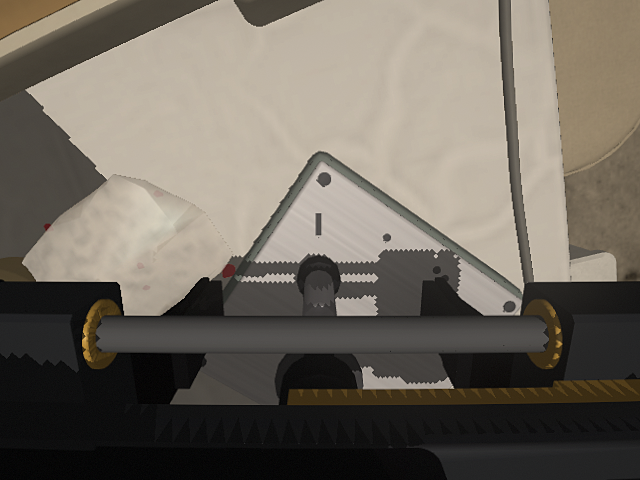

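Call:
send_rows(
  motion=[
    [[-1,0,4],0],
    [[0,0,2],0],
    [[0,0,0],0],
    [[0,0,0],0],
    [[0,0,0],0],
  ],
  gripper=1,
)

```text
time_s: 23.8
position: [0.4382, 0.2413, 0.0458]
tcp_rot: [[0.686, 0.727, 0.018], [0.727, -0.686, 0.008], [0.018, 0.007, -1.0]]
force: [1.1, 0.4, 0.1]
opening: 0.707
```

Call:
send_rows(
  motion=[
    [[0,0,0],0],
    [[0,0,0],0],
    [[0,0,0],0],
    [[0,0,0],0],
    [[0,0,0],0],
  ],
)

```text
time_s: 24.22
position: [0.4383, 0.2414, 0.046]
tcp_rot: [[0.686, 0.727, 0.018], [0.727, -0.686, 0.008], [0.018, 0.007, -1.0]]
force: [0.2, -0.2, -0.3]
opening: 0.325
```

Call:
send_rows(
  motion=[
    [[0,0,0],0],
    [[0,0,0],0],
    [[0,0,0],0],
    [[0,0,0],0],
    [[0,0,0],0],
  ],
)

```text
time_s: 24.63
position: [0.4376, 0.2407, 0.046]
tcp_rot: [[0.685, 0.728, 0.016], [0.728, -0.685, 0.007], [0.016, 0.007, -1.0]]
force: [0.7, 0.1, -0.2]
opening: 0.152
```

```bash
python3 go.py .4366 .239 .047 y 3 wrist
```

```text
t 24.7833 pos [0.4376 0.2407 0.0459] sd [0. 0. 0.] yaw 46.740154704483835 z [ 0.0163  0.0068 -0.9998] op 0.14996230515714978 F [-0.2326 -0.5136  0.4237]
tool shift mm [-1.8757  0.473  -1.0857]
```

View pics/wristy.png

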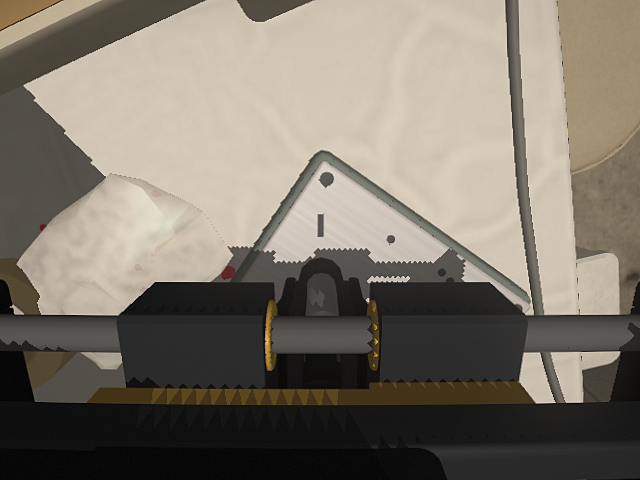

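The pin is held (opening 0.15, about 13 mm). Next I turn the dial along the arc, rotating the gripper with it.

Call:
send_rows(
  motion=[
    [[5,0.2,0],0.07],
    [[6,0.3,0],0.08],
    [[6,0.3,0],0.08],
    [[6,0.3,0],0.08],
    [[6,0.3,0],0.08],
  ],
)

```text
time_s: 25.25
position: [0.4588, 0.2559, 0.046]
tcp_rot: [[0.916, 0.401, 0.011], [0.401, -0.916, 0.003], [0.011, 0.001, -1.0]]
force: [-0.2, -1.5, 0.1]
opening: 0.149
```

```bash
cat > ar.py <<'E'
from h import *
import sys
np.set_printoptions(precision=4,suppress=True)
P=[];F=[]
for i in range(2):
    capture("wrist"); s=bot.read_state();P.append(s["position"]);F.append(s["force"])
p=np.mean(P,0);R=s["tcp_rot"]; ax=np.array([.4885,.1930]); v=p[:2]-ax
print("t",s["time_s"],p,"r",np.hypot(*v)*1000,"dial~",np.radians(137.3)-np.arctan2(v[1],v[0]),"yawturn",np.radians(46.74)-np.arctan2(R[1,0],R[0,0]),"op",s["opening"],"F",np.mean(F,0),"z",R[:,2])
th=float(sys.argv[1]); a=np.radians(137.3)-th; g=np.array([*(ax+.07*np.array([np.cos(a),np.sin(a)])),.046])
print("shift to",th,1000*R.T@(g-p))
for c in sys.argv[3:]: cv2.imwrite(f"pics/{c}{sys.argv[2]}.png",capture(c)["image"])
E
python3 ar.py 0.8 z
```

```text
t 25.35 [0.4599 0.2564 0.046 ] r 69.57041916486669 dial~ 0.40145642295752215 yawturn 0.3999288923896944 op 0.1487625904630324 F [-0.532   0.3696  0.4234] z [ 0.0118  0.004  -0.9999]
shift to 0.8 [27.2043  4.832   0.3208]
```

Call:
send_rows(
  motion=[
    [[5.5,0.2,0],0.08],
    [[5.6,0.3,0],0.08],
    [[5.6,0.3,0],0.08],
    [[5.6,0.3,0],0.08],
    [[5.6,0.3,0],0.08],
  ],
)

```text
time_s: 25.77
position: [0.4841, 0.2621, 0.046]
tcp_rot: [[1.0, 0.016, 0.009], [0.016, -1.0, 0.003], [0.009, -0.003, -1.0]]
force: [0.5, 0.1, -0.2]
opening: 0.148
```

```bash
python3 ar.py 1.2 z
```

```text
t 25.8667 [0.4852 0.2621 0.0461] r 69.19356594656244 dial~ 0.7777178907068008 yawturn 0.7972920141843541 op 0.14982100377052962 F [ 0.7982  1.7143 -0.5129] z [ 0.01    0.0038 -0.9999]
shift to 1.2 [28.8314  4.4997  0.3326]
```

Call:
send_rows(
  motion=[
    [[5.8,0.3,0],0.08],
    [[5.8,0.3,0],0.08],
    [[5.8,0.3,0],0.08],
    [[5.8,0.3,0],0.08],
    [[5.8,0.3,0],0.08],
  ],
)

```text
time_s: 26.28
position: [0.5103, 0.2583, 0.0461]
tcp_rot: [[0.931, -0.366, 0.008], [-0.366, -0.931, 0.006], [0.006, -0.008, -1.0]]
force: [-0.1, 1.6, -1.2]
opening: 0.149
```

```bash
python3 ar.py 1.2 A wrist scene top; python3 ar.py 1.2 A
```

```text
t 26.3833 [0.5113 0.258  0.0461] r 68.88521254029544 dial~ 1.1628025795113799 yawturn 1.1880626657605946 op 0.14932934191477748 F [ 1.1509  2.1095 -1.2307] z [ 0.0092  0.0059 -0.9999]
shift to 1.2 [ 2.5637 -1.156   0.1103]
t 26.6333 [0.5104 0.2583 0.0461] r 68.83348022503716 dial~ 1.1492414824495754 yawturn 1.1885982619804187 op 0.14741697607626555 F [ 1.7269  2.1681 -1.7995] z [ 0.0087  0.0056 -0.9999]
shift to 1.2 [ 3.4937 -1.2483  0.1468]
```

View pics/wristA.png

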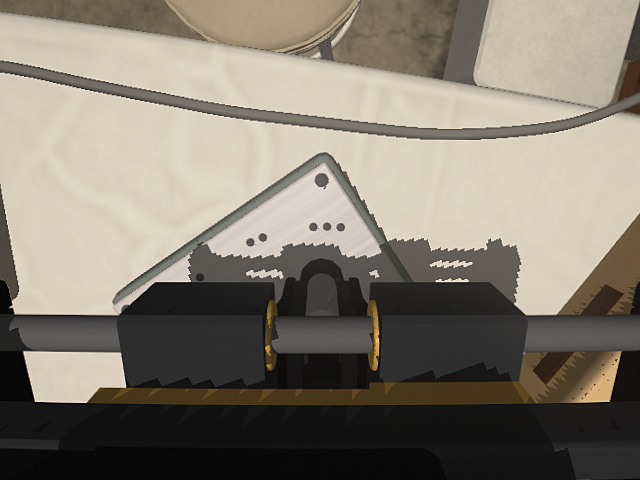

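View pics/sceneA.png

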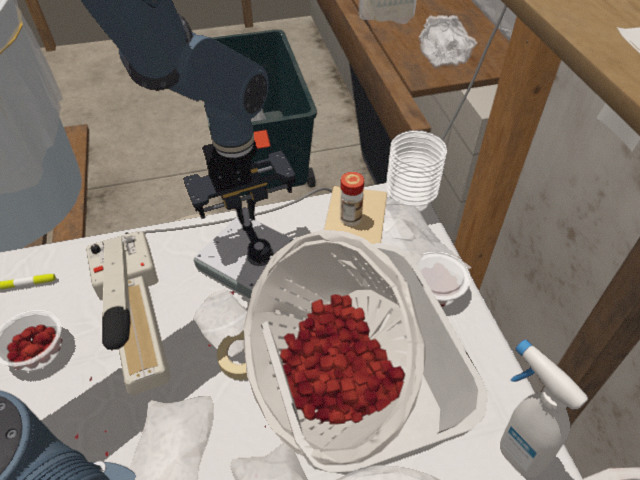

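Call:
send_rows(
  motion=[
    [[2.5,-0.3,0],0],
    [[2,-0.3,0],0],
    [[1,0,0],0],
    [[1,0,0],0],
    [[2,0,0],0],
  ],
)

```text
time_s: 27.05
position: [0.5133, 0.2571, 0.046]
tcp_rot: [[0.932, -0.364, -0.001], [-0.364, -0.932, 0.007], [-0.003, -0.007, -1.0]]
force: [-2.4, 4.7, 0.6]
opening: 0.148
```

```bash
python3 ar.py 1.2 B; python3 ar.py 1.2 B;python3 ar.py 1.2 B; python3 ar.py 1.2 B wrist scene top
```

```text
t 27.15 [0.5137 0.2569 0.046 ] r 68.7281571608031 dial~ 1.200632640987989 yawturn 1.1882450900707482 op 0.15130412763935625 F [-2.3926  3.3655  2.0122] z [-0.0005  0.0072 -1.    ]
shift to 1.2 [-0.041  -1.272  -0.0067]
t 27.25 [0.5137 0.257  0.046 ] r 68.73884961712501 dial~ 1.2009639394547347 yawturn 1.1879056386749354 op 0.1502727882414681 F [-2.5057  4.4458  1.7713] z [-0.0002  0.0071 -1.    ]
shift to 1.2 [-0.0633 -1.2613  0.0071]
t 27.35 [0.5137 0.2569 0.046 ] r 68.72460097056369 dial~ 1.2014881211061614 yawturn 1.1878575420209558 op 0.1514234049320287 F [-2.4705  4.0164  1.1251] z [-0.0001  0.007  -1.    ]
shift to 1.2 [-0.0993 -1.2757  0.    ]
t 27.45 [0.5137 0.2569 0.046 ] r 68.73303884277247 dial~ 1.2016555100489428 yawturn 1.1877929978950093 op 0.14722800184696 F [-2.7508  4.5946  1.7579] z [-0.0001  0.007  -1.    ]
shift to 1.2 [-0.1107 -1.2673  0.0142]
```

View pics/wristB.png

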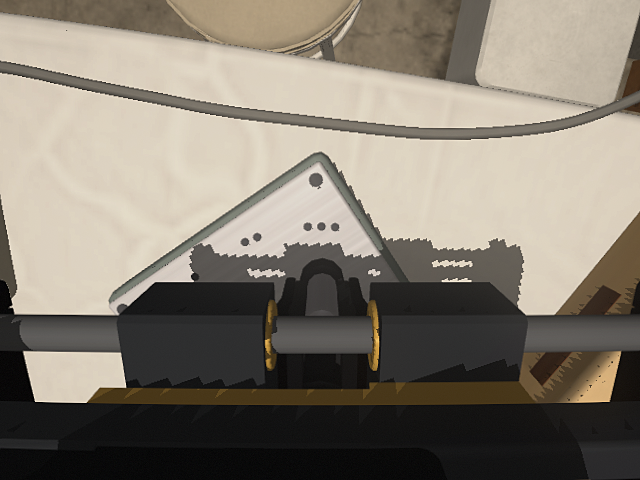

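View pics/topB.png

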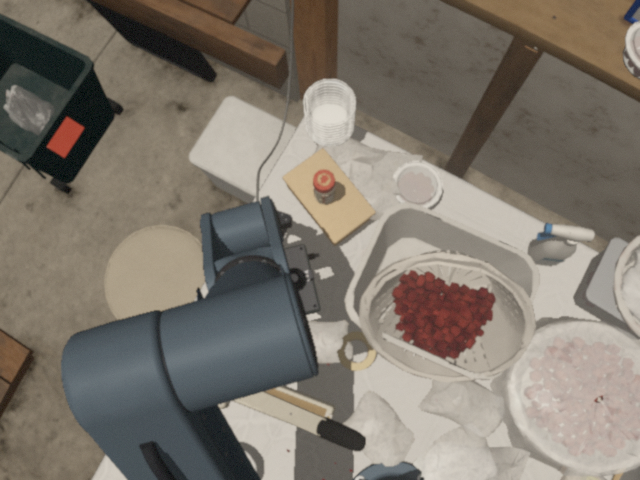

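```bash
python3 ar.py 1.2 C
python3 - <<'E'
from h import *
np.set_printoptions(precision=4,suppress=True)
T=capture("top");S=capture("scene")
print("lid",atz(T,(324,180),.168),atz(S,(352,179),.168))
print("cup",recognise("top","cup_a")[:1],place_of("top","cup_a")[:1])
print(bot.read_state()["qvel"],bot.read_state()["force"])
E
python3 ar.py 1.2 D && python3 -c "
from rig import bot; print(bot.hand_in())"
```

```text
t 27.7 [0.5137 0.2569 0.046 ] r 68.71378881905505 dial~ 1.2013377511880088 yawturn 1.187838696901873 op 0.14892843215696813 F [-3.2607  4.3529  1.6839] z [-0.0001  0.007  -1.    ]
shift to 1.2 [-0.0889 -1.2865  0.0083]
lid [0.6652 0.1242 0.168 ] [0.6665 0.1228 0.168 ]
cup [{'xy': [417.8, 183.3], 'p': 0.87}] [{'xy': [413.6, 191.3], 'p': 0.67}]
[ 0.0645  0.0184 -0.0194  0.0371  0.0091 -0.0355] [-3.3833  3.6174  1.5542]
t 28.0 [0.5137 0.2569 0.046 ] r 68.73198119030108 dial~ 1.2014929520977282 yawturn 1.1879097040943796 op 0.14488837414985814 F [-2.1489  3.8143  0.836 ] z [-0.0001  0.007  -1.    ]
shift to 1.2 [-0.0997 -1.2684 -0.0098]
the job is handed in; nothing more can be done
None
```

I moved the jar off the dial box onto the cutting board, then turned the dial to its third click. I handed the job in at about 28 s with the gripper still holding the handle. The hand-in reported no verdict.

**First grasp failed:** the gripper closed on nothing and nudged the jar a few millimetres, but the jar stayed upright. The images put the real fingertips about 25–30 mm short of the stated tool point. Going about 27 mm lower on the second try gave a firm hold, and I used the same allowance on the dial handle.

**Last checks:**
- **Jar:** it stands upright at about (0.666, 0.124) m, roughly 1 cm from the board's centre and clear of the robot.
- **Dial:** I had no direct reading of the dial joint. From the tool position it is about 1.20 rad, and the crank lines up with the three studs in the wrist view. It held still, with the fingers on the pin (13 mm opening) and 4–5 N of sideways force.
- **Cup of plums:** it is within about 1–2 pixels of where it started in the top view.
- **Disagreements:** the wrist camera differed from the fixed cameras by 2–4 mm, and the measured handle radius was about 1.3 mm under 70 mm. I also saw a small vertical force of 1–2 N in the final hold. I took it to be friction on the pin and didn't check that the gripper body was clear of the pin's top.

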